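# Strip a leak-tested valve block of its test plugs and fit silencers and hose nipple

## Robot

A 6-joint arm with a two-finger parallel gripper is mounted at the origin on a cart in front of the work surface, level with it; the furniture and walls round the work are solid. World frame = base frame: x ahead of the robot, y to its left, z up, the work surface at z = 0. Lengths are in m, angles in rad, forces in N, time in s.
With the tool pointing down it reaches from about 0.3 to 0.825 m from the base axis. Payload 5.4 kg.
Tool frame: the origin (TCP) lies midway between the tips of the shut fingers; the grasp point (between the pads) lies 19 mm behind it; z points along the fingers, x is the direction in which the jaws open and shut, and the axes are right-handed (so a half turn about z gives the same grasp; the last joint's range is limited). The gripper opens to 92 mm and grips with 3 to 60 N. Pads are 20 mm wide; open, the fingers measure 128 mm over their backs; the gripper's body (75 mm by 189 mm) begins 69 mm behind the grasp point.
Start: joints at [1.085, 0.158, 1.597, -0, 1.386, -0.21], TCP at [0.157, 0.553, 0.215] pointing down, gripper open.
Joint ranges: [-2.91, 2.91], [-0.94, 2.29], [0.18, 2.7], [-1.29, 4.43], [0.17, 2.64], [-3, 3]. Speed limits (rad/s): [2.57, 2.57, 3.14, 3.14, 3.14, 3.14].

## Interface

Orientations are given as a unit quaternion [w, x, y, z].
In Python, from rig import arm gives the robot as it stands.
- The arm moves only by the tool step_arm, never from a script. Its argument "steps" is a list that holds one entry, the list of rows, each a list of 7 numbers: the shift along the world's x, y, z in mm, then the turn, a rotation vector about the world's x, y, z in rad, then the finger opening in mm, from 0 to 91.9. In form: [[[dx, dy, dz, wx, wy, wz, hand], ...]]. A call has 1 to 8 rows; each row shifts and turns the pose as measured when the row begins; what a row does not reach is not made up. A row lasts 1/12 s, in which the tool goes at most 41.7 mm and 7.16 degrees, less where a joint would pass 70% of its speed; a pose out of reach is approached as far as the arm can. A call with a gripper value outside its range is refused whole. The fingers move at their own pace and stop on an object; "squeeze" is the grip in N (left out, the last holds). Time passes only in rows, so rows that do not move let the fingers close. It gives the time, the measured TCP pose, the force and the opening at its end, in the units of the state.
- arm.read_state(): the state, without advancing time (a new reading comes with each control period).
- arm.grab_frame(name): name is "side" or "top" or "wrist"; returns a dict with "image" (420x560x3 uint8, red, green, blue), "fx", "fy", "cx", "cy" (pixels), "extrinsics" (4x4, takes a point from camera to world coordinates); the wrist camera has in their place "tool_from_camera" (4x4, takes a point from camera to tool coordinates, whose origin is the TCP and whose axes are the tool frame's). Camera axes: x right, y down, z forward; pixel columns grow to the right and rows downward; lengths in m; the calibration is good to about 2 mm. The wrist camera is an equidistant fisheye: a pixel r from the principal point sees the ray r / f radians off the axis. A picture is of the moment at which its call begins: read the wrist's pose just before it. There is no depth.
- arm.finish_job(): hands the job in, once; it reports no verdict.
Trained networks look in a picture, given as the dict that the camera call returned (one of the last four; its "shot" number tells which), for a name from the list of things; names that differ only in an ending like _2 or _b are one class to them, and where a whole thing is asked for, a point or a joint stands for the part that bears it (a point fixed in the world has none). Each returns a list of dicts, best first, with "p" (0 to 1); they miss things now and then, are a little off and sometimes report something else, mostly with a low value. They report only what shows in the picture. A call takes as long as a camera call.
- arm.outline_of(picture, target): "mask" (420x560 bool, what is visible of it) and "at" ([column, row] in pixels, amid what is visible of it).
The state is a dict: "clock": time; "joint_positions": joint angles; "joint_vel": joint speeds; "effort": joint torques, N m; "ee_pos": TCP position; "orientation": TCP orientation; "wrist_force": force on the tool from outside, world axes, zero at the start; "moment": the same for the moment, N m; "gripper_width": opening from 0.0 (shut) to 1.0 (fully open).
Only numpy, scipy, OpenCV 4.12 (cv2) and the standard library are available. Lean on these libraries where they do the work, as an engineer would, in place of code of your own. Each camera call takes 0.05 s, during which the arm holds its last target. There are 200 camera calls.

## Task

This valve block has passed its leak test: first, with the test plugs still in, hold the black override button on its solenoid head fully in for a good second to let the trapped air out. Then draw each test plug out of its push-fit port while its release collar is held down, and return it to its own slot in the rack, the one whose label has as many bars as the plug has rings. Push the two silencers from the wooden stand into the two outer ports and the hose nipple into the middle port until they lock home, and leave the other things on the bench where they are.

Things in the scene. Friction and masses are not known exactly. Their poses are not given: they have to be found in the camera images.
- valve_block: pneumatic valve block on a 96 x 270 x 8 mm base plate, fixed to the table: aluminium body with three push-fit ports in a row and, at its +y end, a black solenoid head (52 x 50 mm, 82 mm tall). Origin: centre of the underside; y along the row. Ports at y = 45 (left), -25 (middle), -95 mm (right), x = 0. The outer two are exhausts.
- port_left (a point): left (+y, next to the solenoid head) port, an exhaust. Point on its upright axis where the shoulder of a plug or silencer lies when fully home, 79 mm above the table, 1 mm above the resting collar. Bore 19.4 mm wide, 49 mm deep from here. A stem only set in stands some 22 mm proud on the spring pawls; about 10 N pushes it home and the pawls snap into its groove (2 mm play up): it then holds until the collar is held down.
- port_mid (a point): middle port, the supply, where the hose nipple belongs. Point on its upright axis where the shoulder of a plug or silencer lies when fully home, 79 mm above the table, 1 mm above the resting collar. Bore 19.4 mm wide, 49 mm deep from here. A stem only set in stands some 22 mm proud on the spring pawls; about 10 N pushes it home and the pawls snap into its groove (2 mm play up): it then holds until the collar is held down.
- port_right (a point): right (-y) port, an exhaust. Point on its upright axis where the shoulder of a plug or silencer lies when fully home, 79 mm above the table, 1 mm above the resting collar. Bore 19.4 mm wide, 49 mm deep from here. A stem only set in stands some 22 mm proud on the spring pawls; about 10 N pushes it home and the pawls snap into its groove (2 mm play up): it then holds until the collar is held down.
- collar_left (a joint): release collar of the left port: ring 50 mm wide with a 21 mm hole, 6 mm thick, top 78 mm above the table. 0 m = up, 0.008 m = fully down (sprung, 3 to 8.5 N). The pawls let go past 0.005 m; hold it fully down until the plug has risen 3 mm, then it may follow. Fingertips astride the handle can push it down (13 mm of ring on each side) and grip the handle at once.
- collar_mid (a joint): release collar of the middle port: ring 50 mm wide with a 21 mm hole, 6 mm thick, top 78 mm above the table. 0 m = up, 0.008 m = fully down (sprung, 3 to 8.5 N). The pawls let go past 0.005 m; hold it fully down until the plug has risen 3 mm, then it may follow. Fingertips astride the handle can push it down (13 mm of ring on each side) and grip the handle at once.
- collar_right (a joint): release collar of the right port: ring 50 mm wide with a 21 mm hole, 6 mm thick, top 78 mm above the table. 0 m = up, 0.008 m = fully down (sprung, 3 to 8.5 N). The pawls let go past 0.005 m; hold it fully down until the plug has risen 3 mm, then it may follow. Fingertips astride the handle can push it down (13 mm of ring on each side) and grip the handle at once.
- vent_button (a joint): black override button on top of the solenoid head: 0 m out, 0.006 m fully in; sprung, about 5 N fully in. It springs back when let go.
- vent_button_top (a point): centre of the override button's top face (26 mm wide, 104 mm above the table when out); push straight down.
- plug_short: test plug, 0.12 kg: round aluminium handle, 24 mm thick, 42 mm tall, with one black ring near its top, on a steel push-fit stem (18 mm thick, 49 mm long, round nose; lock groove 23 to 31 mm below the shoulder). Origin: on the axis at the shoulder, where the handle begins; z up along the handle. Starts locked in a port; one plug may be absent. Belongs in slot_short.
- plug_medium: test plug, 0.12 kg: round aluminium handle, 24 mm thick, 60 mm tall, with two black rings near its top, on a steel push-fit stem (18 mm thick, 49 mm long, round nose; lock groove 23 to 31 mm below the shoulder). Origin: on the axis at the shoulder, where the handle begins; z up along the handle. Starts locked in a port; one plug may be absent. Belongs in slot_medium.
- plug_long: test plug, 0.12 kg: round aluminium handle, 24 mm thick, 78 mm tall, with three black rings near its top, on a steel push-fit stem (18 mm thick, 49 mm long, round nose; lock groove 23 to 31 mm below the shoulder). Origin: on the axis at the shoulder, where the handle begins; z up along the handle. Starts locked in a port; one plug may be absent. Belongs in slot_long.
- slot_short_mouth (a point): hole for plug_short: point on its axis where the shoulder of the stored plug lies, 66 mm above the table, 14 mm above the grey holder block. Hole 20.5 mm wide, 35 mm deep; the stem stands on its floor. A white label with one black bar lies on the block's lower step, 43 mm from the hole towards -x of this frame. The three holders stand 64 mm apart in a row along y; their order changes.
- slot_medium_mouth (a point): hole for plug_medium: point on its axis where the shoulder of the stored plug lies, 66 mm above the table, 14 mm above the grey holder block. Hole 20.5 mm wide, 35 mm deep; the stem stands on its floor. A white label with two black bars lies on the block's lower step, 43 mm from the hole towards -x of this frame. The three holders stand 64 mm apart in a row along y; their order changes.
- slot_long_mouth (a point): hole for plug_long: point on its axis where the shoulder of the stored plug lies, 66 mm above the table, 14 mm above the grey holder block. Hole 20.5 mm wide, 35 mm deep; the stem stands on its floor. A white label with three black bars lies on the block's lower step, 43 mm from the hole towards -x of this frame. The three holders stand 64 mm apart in a row along y; their order changes.
- fitting_stand: loose wooden stand, 50 x 184 x 56 mm, about 0.8 kg, with three holes 20.5 mm wide and 48 mm deep at y = 60, 0 and -60 mm, holding the silencers and the hose nipple in any order. Origin: centre of its underside; y along it. It may get knocked aside.
- silencer_a: exhaust silencer, 0.10 kg: ribbed white body on a brass hexagon, 60 mm tall, 31 mm wide to grip, on a push-fit stem like the plugs' (18 mm thick, 49 mm long). Origin: on the axis at the shoulder, under the hexagon; z up. Starts in the wooden stand, stem down in a loose hole, shoulder 57 mm above the table.
- silencer_b: second exhaust silencer, 0.10 kg: ribbed white body on a brass hexagon, 60 mm tall, 31 mm wide to grip, on a push-fit stem like the plugs' (18 mm thick, 49 mm long). Origin: on the axis at the shoulder, under the hexagon; z up. Starts in the wooden stand, stem down in a loose hole, shoulder 57 mm above the table.
- hose_nipple: hose nipple, 0.10 kg: brass hexagon 10 mm high and 30 mm wide with a slim barbed hose tail above it (19 mm wide to grip, from 10 to 64 mm above the shoulder), on the same push-fit stem (18 mm thick, 49 mm long). Origin: on the axis at the shoulder, under the hexagon; z up. Starts in the wooden stand, stem down in a loose hole, shoulder 57 mm above the table.
- oil_can: squeeze oiler, 43 mm in diameter, 128 mm tall, upright; origin: centre of its underside; no part of the job, to be left alone.
- felt_pen: felt pen lying on the table, 120 mm long, 15 mm thick; origin: its middle, underside; no part of the job, to be left alone.
- allen_key: hex key lying on the table, 88 x 33 mm, 6 mm thick; origin: its middle, underside; no part of the job, to be left alone.

How it is judged:
By the outcome, as a careful person would: the job done as asked, in the order asked, and still so for the second after the job is handed in, with the robot touching nothing.
Of plug_short, plug_medium, plug_long only 2 to 3 are there at a start; the rules pass over those that are not, and their reading is None.
At some moment in a run one of fitting_stand may be knocked a few centimetres aside while the robot is not near it.
It also fails if it takes over 200 s, if anything falls off the work surface, if the arm or the gripper's body presses on something with over 40 N, if the wrist force passes 120 N, or if a joint passes its speed limit or range.

## Working session

There is one attempt and no reset: what is moved stays moved. The work goes in short steps, Python scripts to look and compute and a tool call to move; the robot and the scene stay as the last step left them, time stands still between calls to the robot, and variables do not carry over. Pictures are saved under pics/ and viewed, about 12 in all and at most 16, crops included, and the job is handed in when it is done.

Besides the shell and the picture viewer there is one more tool, called after "Call:" by a JSON object that holds its "fn" and its "kwargs". step_arm: Moves the arm, as the interface text tells. Its arguments: {"type":"object","properties":{"steps":{"type":"array"},"squeeze":{"type":"number"}},"required":["steps"]}

```bash
ls; mkdir -p pics; cat > h.py <<'E'
from rig import arm
import numpy as np, cv2
from scipy.spatial.transform import Rotation as R
def st():
    s=arm.read_state(); return s
def pose(s):
    q=s['orientation']; T=np.eye(4); T[:3,:3]=R.from_quat([q[1],q[2],q[3],q[0]]).as_matrix(); T[:3,3]=s['ee_pos']; return T
def grab(n,save=None):
    s=st(); f=arm.grab_frame(n)
    f['W']=pose(s)@np.array(f['tool_from_camera']) if n=='wrist' else np.array(f['extrinsics'])
    f['n']=n
    if save: cv2.imwrite('pics/'+save+'.png',cv2.cvtColor(f['image'],cv2.COLOR_RGB2BGR))
    return f
def ray(f,px):
    a=(px[0]-f['cx'])/f['fx']; b=(px[1]-f['cy'])/f['fy']
    if f['n']=='wrist':
        r=np.hypot(a,b); d=np.array([np.sin(r)*a/max(r,1e-9),np.sin(r)*b/max(r,1e-9),np.cos(r)])
    else: d=np.array([a,b,1.])
    return f['W'][:3,3],f['W'][:3,:3]@d
def onz(f,px,z):
    o,d=ray(f,px); return o+d*(z-o[2])/d[2]
def proj(f,P):
    p=np.linalg.inv(f['W'])@np.append(P,1); p=p[:3]
    if f['n']=='wrist':
        t=np.arctan2(np.hypot(p[0],p[1]),p[2]); h=max(np.hypot(p[0],p[1]),1e-9); u=p[:2]/h*t
    else: u=p[:2]/p[2]
    return np.array([u[0]*f['fx']+f['cx'],u[1]*f['fy']+f['cy']])
E
python3 - <<'E'
from h import *
s=st();print({k:np.round(v,3) for k,v in s.items()})
fs={n:grab(n,n+'0') for n in('side','top','wrist')}
for n,f in fs.items(): print(n,np.round(f['W'],3).tolist(),f['fx'],f['cx'],f['cy'])
for n in ('top','side'):
  f=fs[n]
  for t in ['valve_block','plug_short','plug_medium','plug_long','silencer_a','hose_nipple','fitting_stand','vent_button_top','slot_short_mouth','oil_can','felt_pen','allen_key']:
    try: print(n,t,[(round(d['p'],2),np.round(d['at']).tolist(),int(d['mask'].sum())) for d in arm.outline_of(f,t)[:4]])
    except Exception as e: print(n,t,e)
E
```

```text
pics
{'clock': np.float64(0.0), 'joint_positions': array([ 1.085,  0.159,  1.598, -0.   ,  1.386, -0.21 ]), 'joint_vel': array([-0.001,  0.002,  0.002,  0.001, -0.001, -0.   ]), 'effort': array([ 2.0000e-03, -3.8557e+01, -3.2211e+01,  7.0000e-02,  3.8000e-02,
       -0.0000e+00]), 'ee_pos': array([0.156, 0.553, 0.214]), 'orientation': array([ 0.   ,  0.798,  0.603, -0.001]), 'wrist_force': array([ 0.068, -0.23 , -0.56 ]), 'moment': array([-0.023,  0.01 ,  0.024]), 'gripper_width': np.float64(1.002)}
side [[0.86, -0.322, 0.396, 0.181], [-0.51, -0.547, 0.664, -0.707], [0.003, -0.773, -0.634, 0.622], [0.0, 0.0, 0.0, 1.0]] 430.6821143857694 275.60350656185256 206.3735353537563
top [[0.03, -0.999, 0.046, 0.473], [-0.999, -0.031, -0.015, -0.163], [0.016, -0.045, -0.999, 0.961], [0.0, 0.0, 0.0, 1.0]] 411.54802478320573 280.8474042433135 204.92984897867765
wrist [[0.272, 0.925, 0.265, 0.082], [0.962, -0.261, -0.077, 0.574], [-0.001, 0.276, -0.961, 0.386], [0.0, 0.0, 0.0, 1.0]] 325.19226210127806 277.75676282312236 211.65781149586127
top valve_block [(0.46, [291.0, 157.0], 263), (0.41, [201.0
[... 936 characters left out ...]
 [(0.67, [236.0, 204.0], 499), (0.59, [322.0, 174.0], 418), (0.42, [337.0, 199.0], 265)]
side silencer_a [(0.57, [238.0, 202.0], 462), (0.56, [223.0, 168.0], 304)]
side hose_nipple [(0.71, [229.0, 182.0], 233)]
side fitting_stand [(0.87, [232.0, 221.0], 1313), (0.28, [323.0, 170.0], 404)]
side vent_button_top [(0.57, [289.0, 326.0], 2373)]
side slot_short_mouth [(0.86, [353.0, 286.0], 1755), (0.49, [338.0, 208.0], 224), (0.45, [313.0, 157.0], 292)]
side oil_can [(0.58, [407.0, 244.0], 963), (0.2, [352.0, 287.0], 1670), (0.19, [232.0, 220.0], 1406)]
side felt_pen [(0.71, [271.0, 277.0], 400), (0.62, [240.0, 204.0], 429)]
side allen_key [(0.64, [227.0, 285.0], 164), (0.45, [302.0, 149.0], 89)]
```

```bash
python3 -c "
import cv2,numpy as np
a=cv2.imread('pics/top0.png');cv2.imwrite('pics/top0b.png',cv2.resize(a,(800,600),interpolation=cv2.INTER_CUBIC))
a=cv2.imread('pics/side0.png');cv2.imwrite('pics/side0b.png',cv2.resize(a,(800,600),interpolation=cv2.INTER_CUBIC))"
```

```text
(no output)
```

View pics/top0b.png

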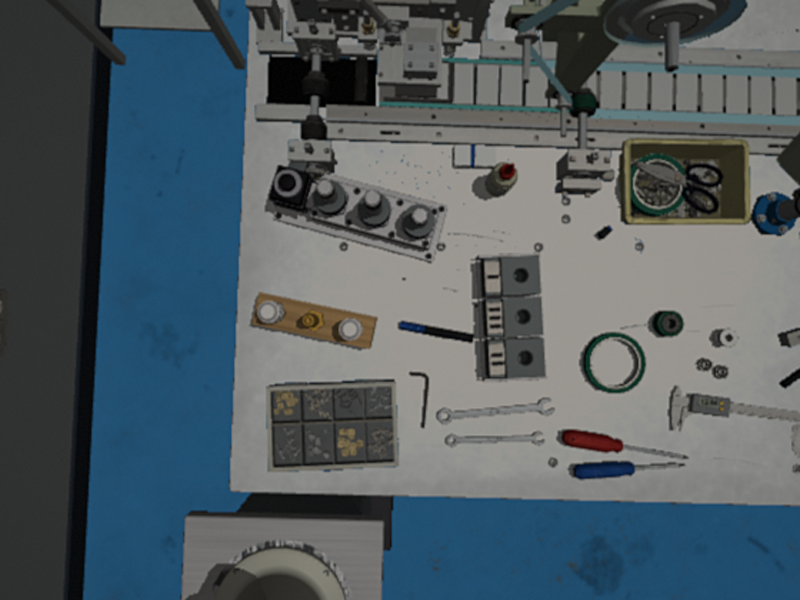

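View pics/side0b.png

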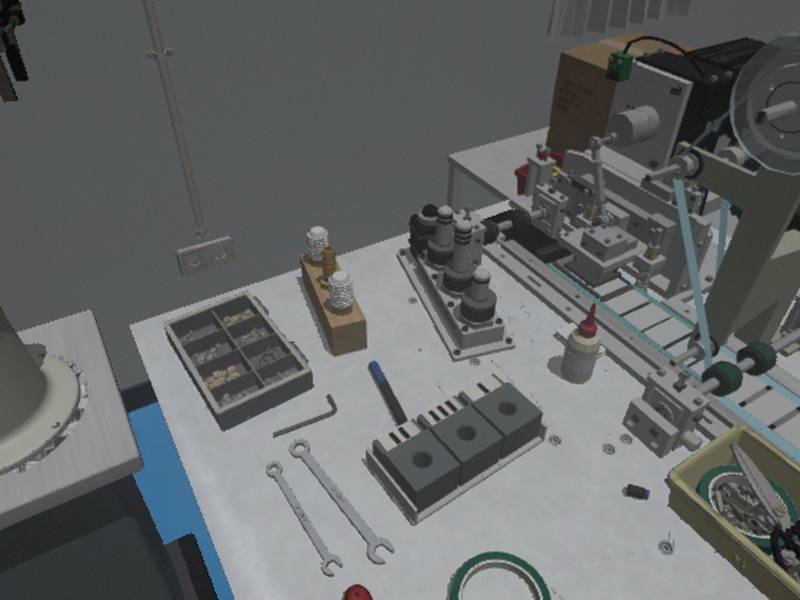

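```bash
cat > m.py <<'E'
from h import *
f=grab('top'); g=grab('side')
a=f['image'][:,:,::-1]; b=g['image'][:,:,::-1]
c1=cv2.resize(a[105:275,170:390],(800,618))[:600]; cv2.imwrite('pics/topz.png',c1)
c2=cv2.resize(b[130:360,200:410],(548,600)); cv2.imwrite('pics/sidez.png',c2)
def rep(t,z,fr,k=0):
    for d in arm.outline_of(fr,t)[:4]:
        m=d['mask']; ys,xs=np.nonzero(m); print(t,round(d['p'],2),np.round([xs.min(),xs.max(),ys.min(),ys.max()]),np.round(onz(fr,d['at'],z),3)[:2], int(m.sum()))
rep('vent_button_top',.104,f);rep('plug_short',.121,f);rep('plug_medium',.139,f);rep('plug_long',.157,f)
rep('silencer_a',.117,f);rep('hose_nipple',.121,f);rep('fitting_stand',.056,f)
for t in('slot_short_mouth','slot_medium_mouth','slot_long_mouth'):
    rep(t,.052,f)
E
python3 m.py
```

```text
vent_button_top 0.4 [194 206 121 133] [0.67  0.005] 132
plug_medium 0.49 [221 234 125 141] [ 0.648 -0.068] 187
plug_long 0.69 [254 267 132 150] [ 0.633 -0.134] 203
silencer_a 0.62 [180 199 210 225] [0.479 0.015] 247
silencer_a 0.55 [237 252 222 237] [ 0.447 -0.104] 203
hose_nipple 0.62 [210 226 217 231] [ 0.47 -0.05] 196
fitting_stand 0.73 [178 262 205 242] [ 0.474 -0.052] 1109
slot_short_mouth 0.62 [336 377 177 207] [ 0.552 -0.346] 1188
slot_short_mouth 0.46 [250 272 136 156] [ 0.64  -0.125] 238
slot_medium_mouth 0.6 [338 382 234 264] [ 0.424 -0.353] 1217
slot_long_mouth 0.98 [336 380 207 235] [ 0.486 -0.351] 1195
```

View pics/topz.png

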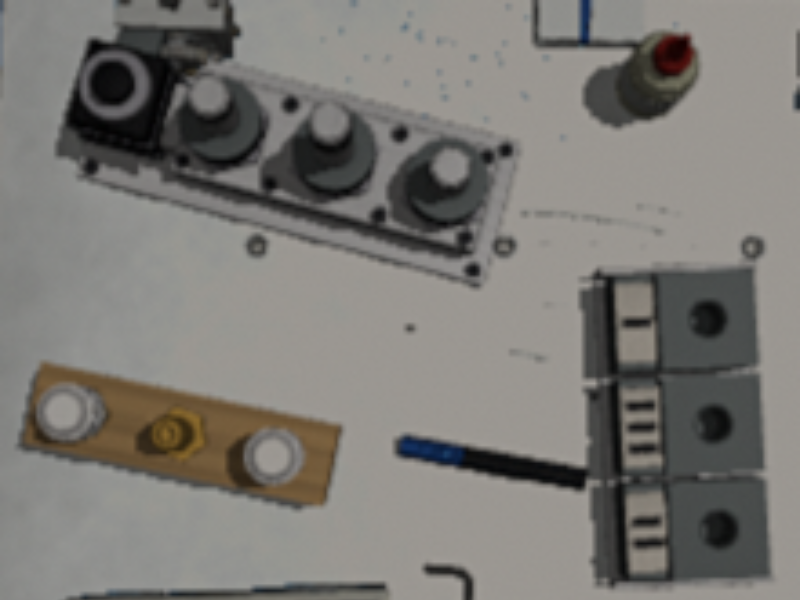

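View pics/sidez.png

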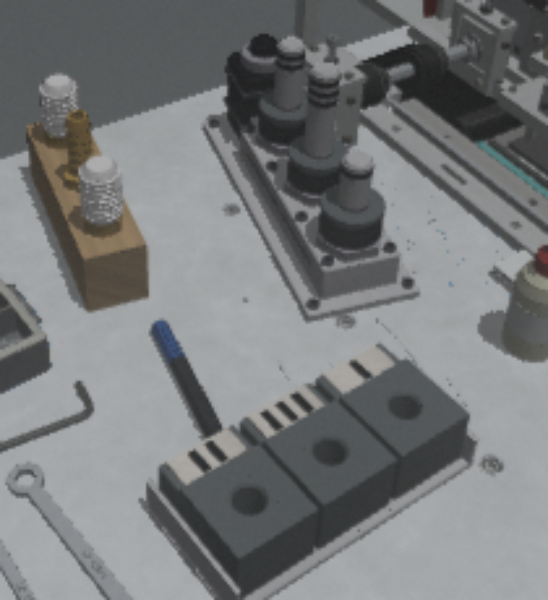

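Call:
{"fn": "step_arm", "kwargs": {"steps": [[[0, 0, 30, 0, 0, 0, 30], [0, 0, 40, 0, 0, 0, 30], [0, 0, 40, 0, 0, 0, 30], [0, 0, 40, 0, 0, 0, 30], [23, -33, 10, 0, 0, 0, 30], [23, -33, 5, 0, 0, 0, 30], [23, -33, 0, 0, 0, 0, 30], [23, -33, 0, 0, 0, 0, 30]]]}}

```text
clock: 2.62
ee_pos: [0.2452, 0.4183, 0.385]
orientation: [0.001, 0.794, 0.608, -0.001]
wrist_force: [1.0, 0.5, 0.6]
gripper_width: 0.443
```

Call:
{"fn": "step_arm", "kwargs": {"steps": [[[23, -33, 0, 0, 0, 0, 30], [23, -33, 0, 0, 0, 0, 30], [23, -33, 0, 0, 0, 0, 30], [23, -33, 0, 0, 0, 0, 30], [23, -33, 0, 0, 0, 0, 30], [23, -33, 0, 0, 0, 0, 30], [23, -33, 0, 0, 0, 0, 30], [23, -33, 0, 0, 0, 0, 30]]]}}

```text
clock: 3.28
ee_pos: [0.4331, 0.1423, 0.3882]
orientation: [0.002, 0.793, 0.609, 0.004]
wrist_force: [0.5, 0.9, 0.3]
gripper_width: 0.326
```

Call:
{"fn": "step_arm", "kwargs": {"steps": [[[23, -34, 0, 0, 0, 0, 30], [23, -34, 0, 0, 0, 0, 30], [23, -34, 0, 0, 0, 0, 30], [23, -34, 0, 0, 0, 0, 30], [23, -34, 0, 0, 0, 0, 30], [23, -34, 0, 0, 0, 0, 30], [15, -20, 0, 0, 0, 0, 30], [0, 0, 0, 0, 0, 0, 30]]]}}

```text
clock: 3.95
ee_pos: [0.5882, -0.0943, 0.3867]
orientation: [0.003, 0.796, 0.606, 0.004]
wrist_force: [-0.5, 0.6, 0.2]
gripper_width: 0.326
```

```bash
cat > w.py <<'E'
import sys
from h import *
f=grab('wrist',sys.argv[1])
print(np.round(pose(st())[:3],4).tolist(), round(float(st()['gripper_width']),3))
D={'vent_button_top':.104,'plug_short':.121,'plug_medium':.139,'plug_long':.157,'silencer_a':.117,'hose_nipple':.121,'fitting_stand':.056,'collar_mid':.078,'slot_short_mouth':.052,'slot_medium_mouth':.052,'slot_long_mouth':.052}
for t in sys.argv[2:]:
    for d in arm.outline_of(f,t)[:4]:
        ys,xs=np.nonzero(d['mask']); print(t,round(d['p'],2),np.round(d['at']),[xs.min(),xs.max(),ys.min(),ys.max()],np.round(onz(f,d['at'],D[t]),4)[:2],int(d['mask'].sum()))
im=cv2.resize(f['image'][:,:,::-1],(800,600),interpolation=cv2.INTER_CUBIC); cv2.imwrite('pics/'+sys.argv[1]+'.png',im)
E
python3 w.py w1 vent_button_top plug_short plug_medium plug_long collar_mid
```

```text
[[0.2654, 0.9641, 0.0098, 0.5873], [0.9641, -0.2654, 0.0011, -0.0927], [0.0037, 0.0091, -1.0, 0.387]] 0.321
vent_button_top 0.6 [350. 210.] [np.int64(343), np.int64(359), np.int64(201), np.int64(218)] [ 0.6686 -0.0054] 249
vent_button_top 0.4 [223. 204.] [np.int64(205), np.int64(235), np.int64(195), np.int64(224)] [ 0.6092 -0.182 ] 428
plug_short 0.67 [215. 214.] [np.int64(206), np.int64(225), np.int64(204), np.int64(226)] [ 0.6178 -0.194 ] 347
plug_medium 0.92 [312. 218.] [np.int64(302), np.int64(321), np.int64(201), np.int64(227)] [ 0.6531 -0.0625] 400
plug_medium 0.6 [284.  95.] [np.int64(227), np.int64(349), np.int64(67), np.int64(108)] [ 0.486  -0.0571] 2864
plug_medium 0.4 [285. 195.] [np.int64(202), np.int64(364), np.int64(168), np.int64(229)] [ 0.6131 -0.0898] 7329
plug_long 0.67 [261. 217.] [np.int64(252), np.int64(270), np.int64(202), np.int64(234)] [ 0.6287 -0.1273] 504
plug_long 0.5 [306. 201.] [np.int64(294), np.int64(324), np.int64(192), np.int64(220)] [ 0.6236 -0.0656] 453
plug_long 0.17 [249.  89.] [np.int64(234), np.int64(258), np.int64(75), np.int64(98)] [ 0.4689 -0.0963] 469
collar_mid 0.6 [262. 204.] [np.int64(249), np.int64(279), np.int64(194), np.int64(220)] [ 0.6325 -0.1302] 446
```

View pics/w1.png

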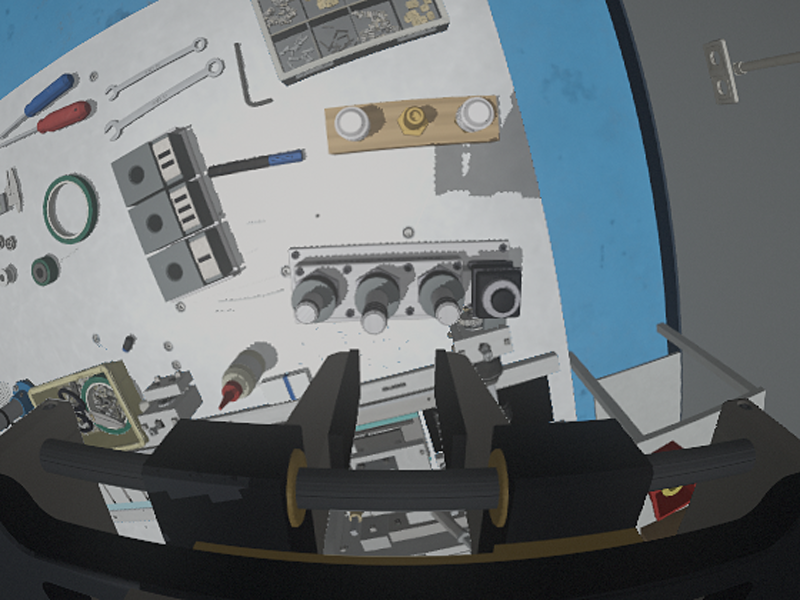

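```bash
cat > fit.py <<'E'
from h import *
from scipy.optimize import least_squares
f=grab('wrist'); t=grab('top')
def disk(fr,px,r,show):
    g=cv2.GaussianBlur(cv2.cvtColor(fr['image'],cv2.COLOR_RGB2GRAY),(0,0),0.7); x,y=map(int,px); k=int(r)
    c=g[y-k:y+k+1,x-k:x+k+1]; th,m=cv2.threshold(c,0,255,cv2.THRESH_OTSU)
    n,l,s,ce=cv2.connectedComponentsWithStats(m); b=l[k,k]
    print(show,th,s[b].tolist(),np.round(ce[b]+[x-k,y-k],2)); return ce[b]+[x-k,y-k]
obs=[]
for fr,P in((f,{'S':(214,219),'L':(262,224),'M':(312,218)}),(t,{'M':(227,131),'L':(261,139),'S':(294,151)})):
    for k,p in P.items(): obs.append((fr,k,disk(fr,p,9,fr['n']+k)))
loc={'S':(-.095,.121),'L':(-.025,.157),'M':(.045,.139)}
def res(v,sel=obs,full=False):
    c,s=np.cos(v[2]),np.sin(v[2]); o=[]
    for fr,k,p in sel:
        y,z=loc[k]; P=np.array([v[0]-s*y,v[1]+c*y,z]); o+=list(proj(fr,P)-p)
    return np.array(o)
for nm,sel in(('all',obs),('wrist',obs[:3]),('top',obs[3:])):
    r=least_squares(res,[.63,-.1,-.25],args=(sel,),x_scale=[.01,.01,.05])
    v=r.x;c,s=np.cos(v[2]),np.sin(v[2]);print(nm,np.round(v,4),np.round(res(v,sel),1))
    for n,y in(('btn',.110),('L',.045),('M',-.025),('R',-.095)): print('  ',n,np.round([v[0]-s*y,v[1]+c*y],4), proj(f,[v[0]-s*y,v[1]+c*y,.104 if n=='btn' else .079])/.7)
E
python3 fit.py
```

```text
wristS 146.0 [0, 4, 19, 15, 185] [211.41 222.1 ]
wristL 135.0 [0, 5, 19, 14, 224] [261.45 227.38]
wristM 128.0 [0, 5, 19, 14, 186] [309.88 221.24]
topM 44.0 [2, 0, 17, 19, 185] [227.35 127.58]
topL 79.0 [0, 0, 16, 14, 169] [259.2  135.57]
topS 91.0 [5, 3, 10, 11, 76] [294.49 150.34]
all [ 0.6485 -0.1041 -0.2333] [ 0.5 -0.8 -2.5  1.1  0.8  1.3 -1.2  1.7  0.2  1.  -1.6 -1.2]
   btn [0.674  0.0029] [501.87724693 305.06797467]
   L [ 0.6589 -0.0603] [438.20421517 300.12895205]
   M [ 0.6428 -0.1284] [373.59200268 302.07209757]
   R [ 0.6266 -0.1965] [309.93725162 303.99904211]
wrist [ 0.6475 -0.1032 -0.2129] [ 1.  -0.4 -2.1  0.6  1.2 -0.2]
   btn [0.6707 0.0043] [502.5362314  301.86849006]
   L [ 0.657  -0.0592] [438.7447728  298.20997912]
   M [ 0.6422 -0.1277] [374.12801833 301.42183844]
   R [ 0.6274 -0.1961] [310.55093411 304.60827828]
top [ 0.6506 -0.106  -0.273 ] [ 0.  -0.1  1.1  0.5 -1.1 -0.4]
   btn [ 0.6802 -0.    ] [500.31513633 311.26237949]
   L [ 0.6627 -0.0626] [436.9497263  303.85989975]
   M [ 0.6438 -0.13  ] [372.42229768 303.35210549]
   R [ 0.6249 -0.1975] [308.69459995 302.83570538]
```

```bash
python3 - <<'E'
from h import *
t=grab('top');s=grab('side');w=grab('wrist')
for pt in((217,107),(231,113)):
  for z in(.06,.09,.12,.15,.2,.3):
    P=onz(t,pt,z);print(z,np.round(P[:2],3),'sidez',np.round((proj(s,P)-[200,130])/.383),'w1',np.round(proj(w,P)/.7))
E
```

```text
0.06 [ 0.726 -0.029] sidez [331.  77.] w1 [477. 342.]
0.09 [ 0.717 -0.033] sidez [328.  53.] w1 [476. 346.]
0.12 [ 0.709 -0.038] sidez [326.  28.] w1 [475. 350.]
0.15 [ 0.701 -0.042] sidez [324.   2.] w1 [474. 356.]
0.2 [ 0.687 -0.049] sidez [320. -44.] w1 [471. 366.]
0.3 [ 0.658 -0.064] sidez [ 310. -152.] w1 [463. 399.]
0.06 [ 0.714 -0.06 ] sidez [340.  97.] w1 [449. 339.]
0.09 [ 0.706 -0.063] sidez [338.  73.] w1 [447. 343.]
0.12 [ 0.698 -0.067] sidez [335.  47.] w1 [445. 348.]
0.15 [ 0.69 -0.07] sidez [333.  21.] w1 [443. 353.]
0.2 [ 0.676 -0.076] sidez [328. -27.] w1 [439. 364.]
0.3 [ 0.649 -0.087] sidez [ 318. -138.] w1 [425. 396.]
```

```bash
python3 - <<'E'
import cv2,numpy as np
a=cv2.imread('pics/side0.png')[135:215,270:370];b=cv2.imread('pics/top0.png')[60:150,170:270]
c=cv2.imread('pics/w1.png')[230:400,400:600]
o=np.zeros((600,800,3),np.uint8);o[:320,:400]=cv2.resize(a,(400,320));o[:360,400:]=cv2.resize(b,(400,360));o[360:600,400:680]=cv2.resize(c,(280,240))
cv2.imwrite('pics/br.png',o)
E
```

```text
(no output)
```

View pics/br.png

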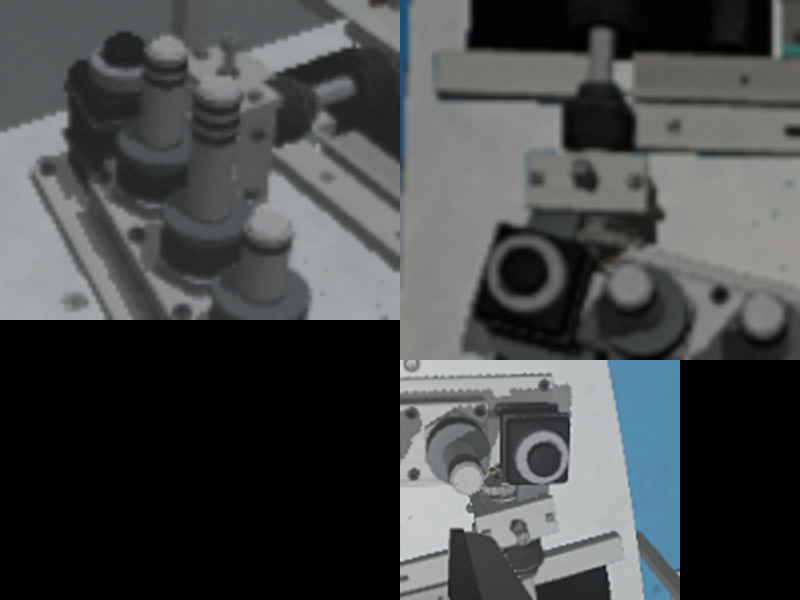

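Call:
{"fn": "step_arm", "kwargs": {"steps": [[[17, 20, -20, 0, 0, 0, 0], [17, 20, -30, 0, 0, 0, 0], [17, 20, -30, 0, 0, 0, 0], [17, 20, -30, 0, 0, 0, 0], [15, 17, -30, 0, 0, 0, 0], [5, 5, -10, 0, 0, 0, 0], [0, 0, 0, 0, 0, 0, 0], [0, 0, 0, 0, 0, 0, 0]]]}}

```text
clock: 5.17
ee_pos: [0.6766, 0.0175, 0.2375]
orientation: [0.008, 0.794, 0.608, 0.007]
wrist_force: [0.3, 1.1, 1.2]
gripper_width: 0.008
```

```bash
python3 w.py w2 vent_button_top plug_medium plug_long plug_short
```

```text
[[0.2619, 0.9649, 0.0216, 0.6768], [0.9651, -0.2619, -0.0045, 0.0171], [0.0013, 0.022, -0.9998, 0.2382]] 0.003
vent_button_top 0.75 [258. 199.] [np.int64(244), np.int64(269), np.int64(184), np.int64(210)] [ 6.719e-01 -5.000e-04] 550
vent_button_top 0.66 [13. 84.] [np.int64(0), np.int64(24), np.int64(64), np.int64(109)] [ 0.4573 -0.2449] 837
plug_medium 0.68 [195. 206.] [np.int64(174), np.int64(209), np.int64(185), np.int64(222)] [ 0.6547 -0.0519] 923
plug_medium 0.47 [198. 178.] [np.int64(74), np.int64(284), np.int64(140), np.int64(227)] [ 0.6315 -0.0414] 12462
plug_medium 0.39 [257. 197.] [np.int64(243), np.int64(269), np.int64(184), np.int64(211)] [0.6618 0.003 ] 589
plug_long 0.62 [119. 207.] [np.int64(97), np.int64(149), np.int64(188), np.int64(230)] [ 0.6332 -0.1139] 1252
plug_short 0.8 [ 81. 207.] [np.int64(63), np.int64(98), np.int64(191), np.int64(219)] [ 0.6255 -0.1824] 712
```

View pics/w2.png

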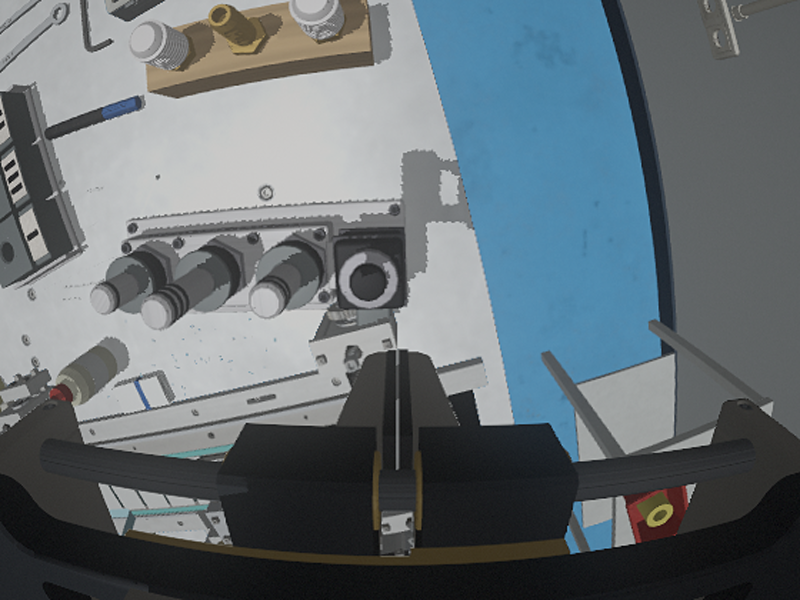

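Call:
{"fn": "step_arm", "kwargs": {"steps": [[[-2, -8, -35, 0.0045, 0.0216, 0, 0], [-2, -8, -35, 0, 0, 0, 0], [0, 0, -30, 0, 0, 0, 0], [0, 0, -15, 0, 0, 0, 0], [0, 0, 0, 0, 0, 0, 0]]]}}

```text
clock: 5.83
ee_pos: [0.678, -0.005, 0.1338]
orientation: [0.009, 0.796, 0.605, 0.008]
wrist_force: [0.0, 0.4, -0.0]
gripper_width: 0.006
```

```bash
cat > p.py <<'E'
from h import *
s=st();print(np.round(pose(s)[:3],4).tolist(),np.round(s['wrist_force'],1),s['gripper_width'],s['clock'])
E
python3 p.py
```

```text
[[0.2672, 0.9633, 0.0238, 0.678], [0.9636, -0.2672, -0.0046, -0.005], [0.002, 0.0242, -0.9997, 0.1338]] [ 0.   0.4 -0. ] 0.006215128683351917 5.8333
```

Call:
{"fn": "step_arm", "kwargs": {"steps": [[[-5, 5, -10, 0.005, 0.024, 0, 0], [-3, 3, -8, 0.005, 0.024, 0, 0], [0, 0, -5, 0.005, 0.024, 0, 0], [0, 0, -3, 0, 0, 0, 0], [0, 0, 0, 0, 0, 0, 0]]]}}

```text
clock: 6.25
ee_pos: [0.6722, 0.0025, 0.1129]
orientation: [-0.018, 0.796, 0.605, -0.015]
wrist_force: [-0.3, -0.6, 0.5]
gripper_width: 0.005
```

```bash
python3 p.py
```

```text
[[0.2687, 0.9621, -0.046, 0.6722], [0.9632, -0.2685, 0.0103, 0.0025], [-0.0024, -0.047, -0.9989, 0.1129]] [-0.3 -0.6  0.5] 0.005140178299336066 6.25
```

Call:
{"fn": "step_arm", "kwargs": {"steps": [[[0, 0, 0, -0.01, -0.045, 0, 0], [0, 0, 0, 0, 0, 0, 0], [0, 0, 0, 0, 0, 0, 0]]]}}

```text
clock: 6.5
ee_pos: [0.674, 0.0026, 0.1154]
orientation: [0.001, 0.796, 0.605, 0.001]
wrist_force: [-0.3, 0.7, 0.5]
gripper_width: 0.007
```

```bash
python3 p.py
```

```text
[[0.2683, 0.9633, 0.0039, 0.674], [0.9633, -0.2683, -0.0006, 0.0026], [0.0005, 0.0039, -1.0, 0.1154]] [-0.3  0.7  0.5] 0.007084987836056686 6.5
```

Call:
{"fn": "step_arm", "kwargs": {"steps": [[[0, 0, -8, 0, 0, 0, 0], [0, 0, -5, 0, 0, 0, 0], [0, 0, -4, 0, 0, 0, 0], [0, 0, -3, 0, 0, 0, 0], [0, 0, -3, 0, 0, 0, 0]]]}}

```text
clock: 6.92
ee_pos: [0.6761, 0.0024, 0.0979]
orientation: [0.002, 0.796, 0.605, 0.002]
wrist_force: [-13.4, 1.1, 27.6]
gripper_width: 0.005
```

```bash
python3 p.py
```

```text
[[0.268, 0.9634, 0.0062, 0.6761], [0.9634, -0.268, -0.0011, 0.0024], [0.0007, 0.0063, -1.0, 0.0979]] [-13.4   1.1  27.6] 0.004532132365176022 6.9167
```

Call:
{"fn": "step_arm", "kwargs": {"steps": [[[0, 0, -2, 0, 0, 0, 0], [0, 0, -2, 0, 0, 0, 0], [0, 0, -2, 0, 0, 0, 0], [0, 0, -2, 0, 0, 0, 0], [0, 0, -2, 0, 0, 0, 0], [0, 0, -2, 0, 0, 0, 0], [0, 0, -2, 0, 0, 0, 0], [0, 0, -2, 0, 0, 0, 0]]]}}

```text
clock: 7.58
ee_pos: [0.676, 0.0024, 0.0983]
orientation: [0.001, 0.796, 0.606, -0.0]
wrist_force: [-6.7, 1.2, 12.2]
gripper_width: 0.004
```

Call:
{"fn": "step_arm", "kwargs": {"steps": [[[0, 0, -2, 0, 0, 0, 0], [0, 0, -2, 0, 0, 0, 0], [0, 0, -2, 0, 0, 0, 0], [0, 0, -2, 0, 0, 0, 0], [0, 0, -2, 0, 0, 0, 0], [0, 0, -2, 0, 0, 0, 0], [0, 0, -2, 0, 0, 0, 0], [0, 0, -2, 0, 0, 0, 0]]]}}

```text
clock: 8.25
ee_pos: [0.6761, 0.0024, 0.0982]
orientation: [-0.0, 0.795, 0.606, -0.003]
wrist_force: [-6.0, 0.9, 12.3]
gripper_width: 0.002
```

Call:
{"fn": "step_arm", "kwargs": {"steps": [[[0, 0, -3, 0, 0, 0, 0], [0, 0, -3, 0, 0, 0, 0], [0, 0, -3, 0, 0, 0, 0], [0, 0, -3, 0, 0, 0, 0], [0, 0, 20, 0, 0, 0, 0], [0, 0, 40, 0, 0, 0, 0], [0, 0, 40, 0, 0, 0, 0], [0, 0, 40, 0, 0, 0, 30]]]}}

```text
clock: 8.92
ee_pos: [0.6686, 0.0035, 0.2296]
orientation: [-0.009, 0.795, 0.606, -0.012]
wrist_force: [0.5, -0.4, 0.1]
gripper_width: 0.057
```

Call:
{"fn": "step_arm", "kwargs": {"steps": [[[-5, -25, 20, 0, 0, 0, 36], [-8, -30, 10, 0, 0, 0, 36], [-8, -32, 0, 0, 0, 0, 36], [-8, -32, 0, 0, 0, 0, 36], [-5, -15, 0, 0, 0, 0, 36], [0, 0, 0, 0, 0, 0, 36], [0, 0, 0, 0, 0, 0, 36]]]}}

```text
clock: 9.5
ee_pos: [0.6386, -0.1358, 0.2733]
orientation: [-0.001, 0.794, 0.607, -0.006]
wrist_force: [-0.7, 0.1, 0.2]
gripper_width: 0.391
```

```bash
python3 w.py w3 vent_button_top plug_medium plug_long plug_short
```

```text
[[0.2616, 0.9651, -0.0109, 0.6386], [0.9651, -0.2617, -0.005, -0.1355], [-0.0077, -0.0093, -0.9999, 0.2731]] 0.394
vent_button_top 0.83 [400. 191.] [np.int64(390), np.int64(411), np.int64(182), np.int64(203)] [ 0.6697 -0.0028] 383
plug_medium 0.85 [353. 199.] [np.int64(336), np.int64(366), np.int64(180), np.int64(211)] [ 0.6538 -0.0644] 662
plug_medium 0.49 [312. 171.] [np.int64(203), np.int64(414), np.int64(143), np.int64(219)] [ 0.6168 -0.0973] 12070
plug_long 0.87 [282. 201.] [np.int64(272), np.int64(297), np.int64(181), np.int64(218)] [ 0.6337 -0.1313] 768
plug_long 0.19 [400. 193.] [np.int64(389), np.int64(411), np.int64(181), np.int64(203)] [ 0.6552 -0.0209] 415
plug_short 0.97 [218. 196.] [np.int64(207), np.int64(233), np.int64(183), np.int64(211)] [ 0.6204 -0.1956] 565
plug_short 0.28 [308. 174.] [np.int64(202), np.int64(414), np.int64(143), np.int64(221)] [ 0.6219 -0.1008] 12047
```

View pics/w3.png

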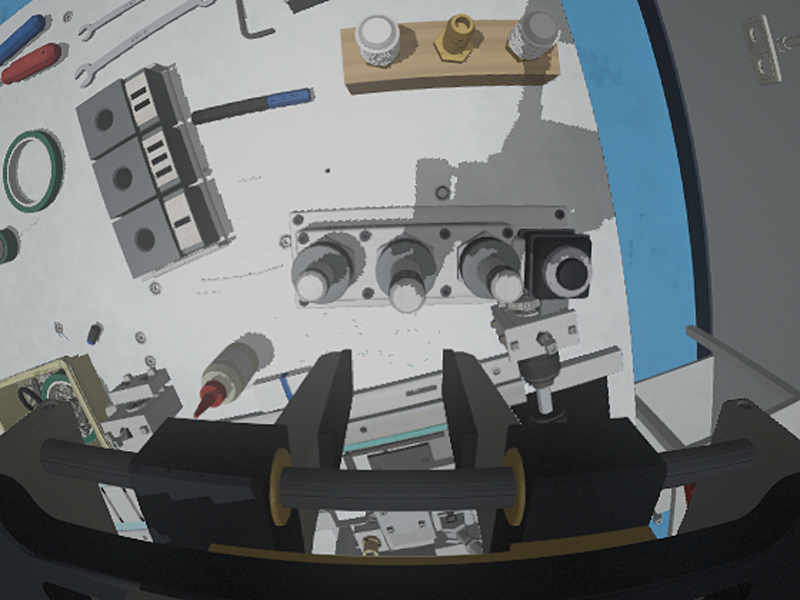

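```bash
cat > fit2.py <<'E'
from h import *
from scipy.optimize import least_squares
f0=grab('wrist'); TC=np.array(f0['tool_from_camera'])
Ps=[([[0.2654,0.9641,0.0098,0.5873],[0.9641,-0.2654,0.0011,-0.0927],[0.0037,0.0091,-1.0,0.387]],{'S':(306,313),'L':(374,321),'M':(446,313),'B':(501,300)}),
([[0.2619,0.9649,0.0216,0.6768],[0.9651,-0.2619,-0.0045,0.0171],[0.0013,0.022,-0.9998,0.2382]],{'S':(104,297),'L':(158,309),'M':(270,299),'B':(371,284)}),
([[0.2616,0.9651,-0.0109,0.6386],[0.9651,-0.2617,-0.005,-0.1355],[-0.0077,-0.0093,-0.9999,0.2731]],{'S':(313,284),'L':(408,291),'M':(508,285),'B':(572,273)})]
fr=[]
for T,o in Ps:
    g=dict(f0); W=np.eye(4); W[:3]=T; g['W']=W@TC; fr.append((g,o))
loc={'S':(-.095,.121),'L':(-.025,.157),'M':(.045,.139),'B':(.11,.104)}
def pt(v,y,z): return np.array([v[0]-np.sin(v[2])*y,v[1]+np.cos(v[2])*y,z])
def res(v,sel): return np.concatenate([proj(g,pt(v,*loc[k]))/.7-p for g,o in sel for k,p in o.items() if k!='B'])
for sel in(fr,fr[:1],fr[1:2],fr[2:]):
    v=least_squares(res,[.63,-.1,-.25],args=(sel,),x_scale=[.01,.01,.05]).x
    print(np.round(v,4),np.round(res(v,sel),1),[np.round(pt(v,y,0)[:2],4).tolist() for y in(.11,.045,-.025,-.095)])
E
python3 fit2.py
```

```text
[ 0.6447 -0.1036 -0.2371] [-0.4 -0.6 -0.3  1.1  2.   0.6 -1.8 -0.7 -0.9  0.2 -2.1 -1.4 -0.7 -0.3
  1.7  2.5  2.3 -0.3] [[0.6706, 0.0033], [0.6553, -0.0598], [0.6388, -0.1279], [0.6224, -0.1959]]
[ 0.644  -0.1038 -0.2273] [-0.8 -0.3 -0.8  0.8  1.6 -0.4] [[0.6688, 0.0033], [0.6542, -0.06], [0.6384, -0.1282], [0.6226, -0.1964]]
[ 0.6455 -0.1026 -0.2403] [-0.6 -0.5  0.7  0.8 -0.2 -0.5] [[0.6717, 0.0042], [0.6562, -0.0589], [0.6396, -0.1269], [0.6229, -0.1949]]
[ 0.6441 -0.1042 -0.2371] [-1.8 -0.9  0.5  1.8  1.2 -1. ] [[0.6699, 0.0027], [0.6547, -0.0605], [0.6382, -0.1285], [0.6218, -0.1966]]
```

Call:
{"fn": "step_arm", "kwargs": {"steps": [[[0, 7, 0, 0.005, -0.011, 0.027, 36], [0, 0, 0, 0, 0, 0, 36], [0, 0, 0, 0, 0, 0, 36]]]}}

```text
clock: 10.05
ee_pos: [0.6394, -0.1241, 0.273]
orientation: [0.0, 0.783, 0.622, 0.001]
wrist_force: [-0.1, -0.1, -0.5]
gripper_width: 0.391
```

```bash
python3 p.py
```

```text
[[0.2272, 0.9738, 0.0012, 0.6394], [0.9738, -0.2272, 0.0009, -0.1241], [0.0012, 0.001, -1.0, 0.273]] [-0.1 -0.1 -0.5] 0.39065308291721806 10.05
```

Call:
{"fn": "step_arm", "kwargs": {"steps": [[[0, -4, -20, 0, 0, -0.008, 36], [0, 0, -35, 0, 0, 0, 36], [0, 0, -35, 0, 0, 0, 36], [0, 0, -20, 0, 0, 0, 36], [0, 0, 0, 0, 0, 0, 36], [0, 0, 0, 0, 0, 0, 36]]]}}

```text
clock: 10.55
ee_pos: [0.6406, -0.1263, 0.163]
orientation: [0.003, 0.785, 0.62, 0.003]
wrist_force: [-1.2, 0.7, 0.3]
gripper_width: 0.388
```

```bash
python3 p.py; python3 w.py w4 plug_long
```

```text
[[0.2321, 0.9727, 0.0088, 0.6406], [0.9727, -0.2321, -0.0016, -0.1263], [0.0005, 0.0089, -1.0, 0.163]] [-1.2  0.7  0.3] 0.3882496816306478 10.55
[[0.232, 0.9727, 0.0086, 0.6405], [0.9727, -0.232, -0.0015, -0.1262], [0.0006, 0.0087, -1.0, 0.1631]] 0.389
plug_long 0.64 [271. 241.] [np.int64(251), np.int64(291), np.int64(204), np.int64(271)] [ 0.6317 -0.1283] 2106
plug_long 0.21 [348. 206.] [np.int64(327), np.int64(383), np.int64(186), np.int64(243)] [ 0.6211 -0.0801] 1573
```

View pics/w4.png

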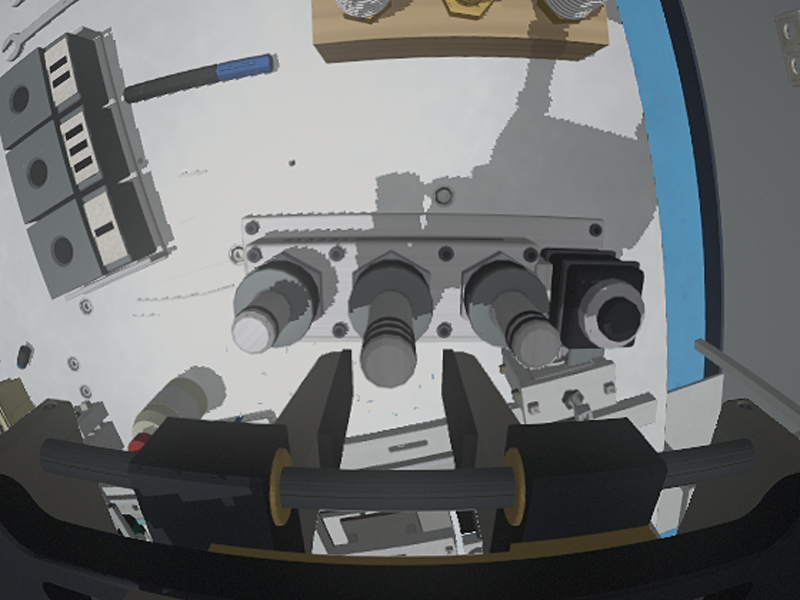

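```bash
python3 - <<'E'
from h import *
f=grab('wrist');W=pose(st())
print('tcp px',proj(f,W[:3,3])/.7)
for s in(-1,1): print(proj(f,(W@[s*.018,0,0,1])[:3])/.7, proj(f,(W@[s*.018,-.01,0,1])[:3])/.7)
for p in((387,362),(389,360)): print(onz(f,np.array(p)*.7,.157))
E
```

```text
tcp px [396.50002392 371.41253487]
[352.00381444 371.21273946] [351.14892879 348.30354039]
[440.9968228  371.19164902] [441.83814769 348.28269485]
[ 0.64036321 -0.13060181  0.157     ]
[ 0.63966452 -0.12956723  0.157     ]
```

Call:
{"fn": "step_arm", "kwargs": {"steps": [[[-1, -4, 0, 0.0015, 0.009, 0, 36], [0, 0, -15, 0, 0, 0, 36], [0, 0, -25, 0, 0, 0, 36], [0, 0, -20, 0, 0, 0, 36], [0, 0, -15, 0, 0, 0, 36], [0, 0, 0, 0, 0, 0, 36], [0, 0, 0, 0, 0, 0, 36]]]}}

```text
clock: 11.28
ee_pos: [0.6495, -0.1364, 0.1034]
orientation: [0.012, 0.785, 0.62, 0.006]
wrist_force: [0.3, 0.4, 0.2]
gripper_width: 0.391
```

```bash
python3 p.py
```

```text
[[0.2323, 0.9723, 0.0249, 0.6495], [0.9726, -0.2321, -0.0116, -0.1364], [-0.0055, 0.0269, -0.9996, 0.1034]] [0.3 0.4 0.2] 0.39057768165194096 11.2833
```

Call:
{"fn": "step_arm", "kwargs": {"steps": [[[-9, 6, 0, 0.0116, 0.025, 0, 36], [0, 0, 0, 0, 0, 0, 36], [0, 0, 0, 0, 0, 0, 36], [0, 0, 0, 0, 0, 0, 36]]]}}

```text
clock: 11.62
ee_pos: [0.6444, -0.1326, 0.1105]
orientation: [0.004, 0.785, 0.619, 0.002]
wrist_force: [-0.1, -0.2, 0.4]
gripper_width: 0.392
```

```bash
python3 p.py
```

```text
[[0.2325, 0.9725, 0.0089, 0.6444], [0.9726, -0.2325, -0.0041, -0.1326], [-0.002, 0.0096, -1.0, 0.1105]] [-0.1 -0.2  0.4] 0.39155615135982086 11.6167
```

Call:
{"fn": "step_arm", "kwargs": {"steps": [[[-4, 2.5, -8, 0.004, 0.009, 0, 36], [-2, 1, -8, 0.002, 0.004, 0, 36], [0, 0, -6, 0, 0, 0, 36], [0, 0, 0, 0, 0, 0, 36]]]}}

```text
clock: 11.95
ee_pos: [0.6396, -0.1297, 0.089]
orientation: [-0.0, 0.785, 0.619, -0.0]
wrist_force: [0.3, -0.2, -0.4]
gripper_width: 0.393
```

```bash
python3 p.py
```

```text
[[0.2326, 0.9726, -0.0003, 0.6396], [0.9726, -0.2326, 0.0002, -0.1297], [0.0001, -0.0003, -1.0, 0.089]] [ 0.3 -0.2 -0.4] 0.393024064258618 11.95
```

Call:
{"fn": "step_arm", "kwargs": {"steps": [[[0, 0, -5, 0, 0, 0, 30], [0, 0, -5, 0, 0, 0, 30], [0, 0, -4, 0, 0, 0, 30], [0, 0, -4, 0, 0, 0, 30], [0, 0, -4, 0, 0, 0, 30], [0, 0, -4, 0, 0, 0, 30]]]}}

```text
clock: 12.45
ee_pos: [0.6398, -0.1298, 0.0701]
orientation: [-0.001, 0.785, 0.62, -0.001]
wrist_force: [-14.8, 4.7, 27.9]
gripper_width: 0.328
```

```bash
python3 p.py
```

```text
[[0.2317, 0.9728, -0.0029, 0.6398], [0.9728, -0.2317, 0.0001, -0.1298], [-0.0006, -0.0029, -1.0, 0.0701]] [-14.8   4.7  27.9] 0.3276250662148846 12.45
```

Call:
{"fn": "step_arm", "kwargs": {"steps": [[[0, 0, -4, 0, 0, 0, 15], [0, 0, -4, 0, 0, 0, 15], [0, 0, -4, 0, 0, 0, 15], [0, 0, -4, 0, 0, 0, 15], [0, 0, -4, 0, 0, 0, 15]]], "squeeze": 45}}

```text
clock: 12.87
ee_pos: [0.6417, -0.1302, 0.0702]
orientation: [-0.0, 0.784, 0.621, -0.002]
wrist_force: [-11.4, 3.4, 22.8]
gripper_width: 0.251
```

Call:
{"fn": "step_arm", "kwargs": {"steps": [[[0, 0, 4, 0, 0, 0, 15], [0, 0, 5, 0, 0, 0, 15], [0, 0, 6, 0, 0, 0, 15], [0, 0, 8, 0, 0, 0, 15], [0, 0, 8, 0, 0, 0, 15]]]}}

```text
clock: 13.28
ee_pos: [0.6406, -0.1297, 0.1002]
orientation: [-0.001, 0.784, 0.621, -0.003]
wrist_force: [-0.5, -0.1, -1.5]
gripper_width: 0.257
```

```bash
python3 p.py
```

```text
[[0.2293, 0.9733, -0.0057, 0.6406], [0.9733, -0.2293, -0.0009, -0.1297], [-0.0022, -0.0053, -1.0, 0.1002]] [-0.5 -0.1 -1.5] 0.2569771725065754 13.2833
```

Call:
{"fn": "step_arm", "kwargs": {"steps": [[[0, 0, 20, 0, 0, 0, 15], [0, 0, 30, 0, 0, 0, 15], [0, 0, 35, 0, 0, 0, 15], [0, 0, 35, 0, 0, 0, 15], [-10, -15, 25, 0, 0, 0, 15], [-20, -30, 10, 0, 0, 0, 15], [-20, -30, 0, 0, 0, 0, 15], [-20, -30, 0, 0, 0, 0, 15]]]}}

```text
clock: 13.95
ee_pos: [0.5684, -0.2304, 0.2671]
orientation: [-0.002, 0.781, 0.625, -0.002]
wrist_force: [-0.3, -1.1, -1.2]
gripper_width: 0.253
```

Call:
{"fn": "step_arm", "kwargs": {"steps": [[[-20, -30, 0, 0, 0, 0, 15], [-20, -30, 0, 0, 0, 0, 15], [-15, -25, 0, 0, 0, 0, 15], [-10, -15, 0, 0, 0, 0, 15], [0, 0, 0, 0, 0, 0, 15], [0, 0, 0, 0, 0, 0, 15]]]}}

```text
clock: 14.45
ee_pos: [0.4946, -0.34, 0.2725]
orientation: [-0.0, 0.783, 0.622, -0.003]
wrist_force: [-0.3, 0.3, -1.0]
gripper_width: 0.255
```

```bash
python3 p.py; python3 w.py w5 slot_long_mouth slot_short_mouth slot_medium_mouth plug_long
python3 -c "
from h import *
t=grab('top')
for p in((364.7,192.5),(366.4,221.6),(367.5,250.2)):print(onz(t,p,.052))"
```

```text
[[0.226, 0.9741, -0.0056, 0.4946], [0.9741, -0.226, -0.004, -0.34], [-0.0051, -0.0046, -1.0, 0.2725]] [-0.3  0.3 -1. ] 0.2551093011785388 14.45
[[0.2253, 0.9743, -0.0058, 0.4948], [0.9743, -0.2254, -0.0045, -0.3398], [-0.0056, -0.0046, -1.0, 0.2726]] 0.253
slot_long_mouth 0.97 [267. 176.] [np.int64(227), np.int64(306), np.int64(144), np.int64(210)] [ 0.4809 -0.3517] 3426
slot_short_mouth 0.27 [347. 138.] [np.int64(304), np.int64(391), np.int64(128), np.int64(142)] [ 0.4561 -0.2454] 970
slot_short_mouth 0.2 [339.  64.] [np.int64(333), np.int64(364), np.int64(24), np.int64(84)] [ 0.3648 -0.2353] 318
slot_medium_mouth 0.85 [251. 127.] [np.int64(211), np.int64(291), np.int64(95), np.int64(162)] [ 0.4184 -0.356 ] 3543
slot_medium_mouth 0.74 [288. 219.] [np.int64(243), np.int64(319), np.int64(191), np.int64(255)] [ 0.5402 -0.3383] 2673
slot_medium_mouth 0.16 [444. 241.] [np.int64(362), np.int64(535), np.int64(211), np.int64(278)] [ 0.6222 -0.1287] 8971
plug_long 0.95 [276. 302.] [np.int64(245), np.int64(309), np.int64(226), np.int64(380)] [ 0.592  -0.3645] 5517
[ 0.54750293 -0.36143562  0.052     ]
[ 0.4830659  -0.36654561  0.052     ]
[ 0.42009192 -0.37027326  0.052     ]
```

View pics/w5.png

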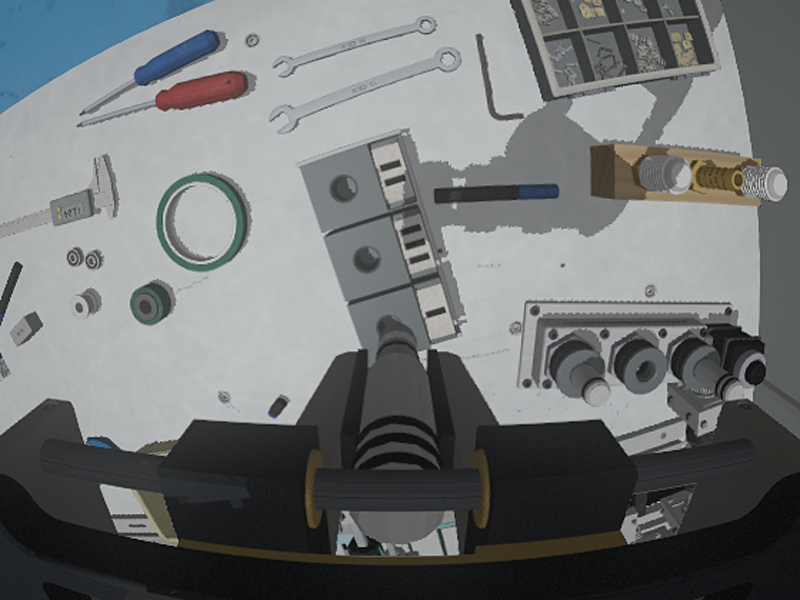

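```bash
python3 - <<'E'
from h import *
f=grab('wrist')
for p in((345,188),(367,258)): print(onz(f,np.array(p)*.7,.052))
g=cv2.cvtColor(f['image'],cv2.COLOR_RGB2GRAY)
for x,y in((345,188),(367,258)):
    x=int(x*.7);y=int(y*.7);k=14;c=g[y-k:y+k+1,x-k:x+k+1];_,m=cv2.threshold(c,0,255,cv2.THRESH_BINARY_INV+cv2.THRESH_OTSU)
    n,l,s,ce=cv2.connectedComponentsWithStats(m);b=l[k,k];q=ce[b]+[x-k,y-k];print(s[b].tolist(),q/.7,onz(f,q,.052))
print(proj(f,[.4946,-.34,.2326])/.7)
E
```

```text
[ 0.42190556 -0.36733739  0.052     ]
[ 0.48462744 -0.36325484  0.052     ]
[3, 5, 20, 19, 255] [340.16246499 187.71428571] [ 0.4206808  -0.37126375  0.052     ]
[4, 6, 19, 19, 241] [363.53289864 259.49021932] [ 0.48521906 -0.36647369  0.052     ]
[393.56121817 334.31055586]
```

Call:
{"fn": "step_arm", "kwargs": {"steps": [[[-5, -12, -20, 0.003, -0.004, 0, 15], [-4, -11, -30, 0.002, -0.002, 0, 15], [0, 0, -30, 0, 0, 0, 15], [0, 0, -30, 0, 0, 0, 15], [0, 0, -20, 0, 0, 0, 15], [0, 0, -10, 0, 0, 0, 15], [0, 0, -5, 0, 0, 0, 15]]]}}

```text
clock: 15.38
ee_pos: [0.4906, -0.3596, 0.1258]
orientation: [0.004, 0.779, 0.626, 0.001]
wrist_force: [0.0, 0.5, -1.7]
gripper_width: 0.252
```

```bash
python3 p.py
```

```text
[[0.2151, 0.9766, 0.0074, 0.4906], [0.9766, -0.2151, -0.0054, -0.3596], [-0.0037, 0.0083, -1.0, 0.1258]] [ 0.   0.5 -1.7] 0.2523841982123832 15.3833
```

Fast descents drift along +x with tilt; correct and go slowly.

Call:
{"fn": "step_arm", "kwargs": {"steps": [[[-6, -5, -8, 0.005, 0.008, 0, 15], [-3, -2, -8, 0.002, 0.003, 0, 15], [0, 0, -6, 0, 0, 0, 15], [0, 0, -2, 0, 0, 0, 15]]]}}

```text
clock: 15.72
ee_pos: [0.4824, -0.368, 0.1022]
orientation: [-0.001, 0.779, 0.627, -0.001]
wrist_force: [0.0, -0.5, -0.8]
gripper_width: 0.253
```

```bash
python3 p.py
```

```text
[[0.2135, 0.9769, -0.0024, 0.4824], [0.9769, -0.2135, -0.0004, -0.368], [-0.0009, -0.0023, -1.0, 0.1022]] [ 0.  -0.5 -0.8] 0.25278611782776006 15.7167
```

Call:
{"fn": "step_arm", "kwargs": {"steps": [[[2, 2.5, -2, 0, -0.002, 0, 15], [0, 0, -5, 0, 0, 0, 15], [0, 0, -5, 0, 0, 0, 15], [0, 0, -5, 0, 0, 0, 15]]]}}

```text
clock: 16.05
ee_pos: [0.4864, -0.3672, 0.0871]
orientation: [0.003, 0.779, 0.627, 0.0]
wrist_force: [-0.8, -0.5, -1.3]
gripper_width: 0.253
```

```bash
python3 p.py; python3 w.py w6 slot_long_mouth
```

```text
[[0.2138, 0.9769, 0.0041, 0.4864], [0.9769, -0.2138, -0.005, -0.3672], [-0.004, 0.0051, -1.0, 0.0871]] [-0.8 -0.5 -1.3] 0.2531588232744396 16.05
[[0.2139, 0.9768, 0.0028, 0.4858], [0.9768, -0.2139, -0.0035, -0.3666], [-0.0028, 0.0035, -1.0, 0.0858]] 0.257
slot_long_mouth 0.93 [305. 214.] [np.int64(224), np.int64(365), np.int64(163), np.int64(261)] [ 0.4741 -0.3459] 8619
```

View pics/w6.png

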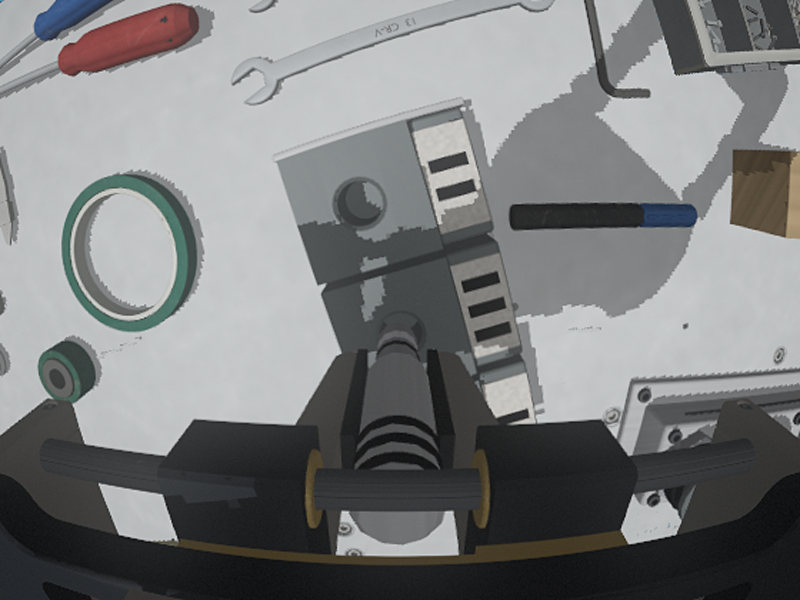

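Call:
{"fn": "step_arm", "kwargs": {"steps": [[[-1, 1, -5, 0.003, 0.003, 0, 15], [0, 0, -5, 0, 0, 0, 15], [0, 0, -5, 0, 0, 0, 15], [0, 0, -4, 0, 0, 0, 15], [0, 0, -3, 0, 0, 0, 15], [0, 0, -3, 0, 0, 0, 15]]]}}

```text
clock: 16.65
ee_pos: [0.4849, -0.3657, 0.0593]
orientation: [0.0, 0.779, 0.627, -0.0]
wrist_force: [-0.0, -0.4, -1.5]
gripper_width: 0.258
```

```bash
python3 p.py
```

```text
[[0.2138, 0.9769, -0.0002, 0.4849], [0.9769, -0.2138, -0.0008, -0.3657], [-0.0008, 0.0, -1.0, 0.0593]] [-0.  -0.4 -1.5] 0.25758834869660074 16.65
```

Call:
{"fn": "step_arm", "kwargs": {"steps": [[[0, 0, -2, 0, 0, 0, 15], [0, 0, -1.5, 0, 0, 0, 15], [0, 0, 0, 0, 0, 0, 40], [0, 0, 0, 0, 0, 0, 40], [0, 0, 0, 0, 0, 0, 40]]]}}

```text
clock: 17.07
ee_pos: [0.486, -0.3668, 0.0584]
orientation: [0.002, 0.779, 0.627, -0.0]
wrist_force: [0.1, 0.3, -1.6]
gripper_width: 0.429
```

Call:
{"fn": "step_arm", "kwargs": {"steps": [[[0, 0, 12, 0, 0, 0, 40], [0, 0, 20, 0, 0, 0, 40], [0, 0, 25, 0, 0, 0, 40], [0, 0, 30, 0, 0, 0, 40], [0, 0, 30, 0, 0, 0, 40], [0, 0, 30, 0, 0, 0, 40], [0, 0, 10, 0, 0, 0, 40]]]}}

```text
clock: 17.65
ee_pos: [0.4829, -0.3635, 0.2216]
orientation: [-0.002, 0.779, 0.627, -0.0]
wrist_force: [0.8, 0.2, 0.8]
gripper_width: 0.438
```

```bash
python3 p.py; python3 w.py w7 plug_long
```

```text
[[0.2139, 0.9769, -0.0034, 0.4829], [0.9769, -0.2139, 0.0029, -0.3635], [0.0021, -0.0039, -1.0, 0.2216]] [0.8 0.2 0.8] 0.4376239760527769 17.65
[[0.2138, 0.9769, -0.0023, 0.4833], [0.9769, -0.2138, 0.0017, -0.3639], [0.0012, -0.0026, -1.0, 0.2222]] 0.435
plug_long 0.98 [273. 217.] [np.int64(257), np.int64(288), np.int64(186), np.int64(241)] [ 0.4766 -0.3654] 1337
```

Call:
{"fn": "step_arm", "kwargs": {"steps": [[[20, 25, 0, 0, 0, -0.005, 36], [23, 27, 0, 0, 0, -0.005, 36], [23, 27, 0, 0, 0, -0.005, 36], [23, 27, 0, 0, 0, -0.005, 36], [23, 27, 0, 0, 0, 0, 36], [15, 18, -10, 0, 0, 0, 36], [8, 10, -15, 0, 0, 0, 36], [0, 0, -10, 0, 0, 0, 36]]]}}

```text
clock: 18.42
ee_pos: [0.6154, -0.1919, 0.1654]
orientation: [-0.013, 0.787, 0.616, -0.004]
wrist_force: [-0.2, 0.3, 0.2]
gripper_width: 0.391
```

```bash
python3 p.py
```

```text
[[0.2401, 0.9705, -0.0221, 0.6154], [0.9707, -0.2397, 0.0161, -0.1919], [0.0103, -0.0253, -0.9996, 0.1654]] [-0.2  0.3  0.2] 0.3907319815017967 18.4167
```

Call:
{"fn": "step_arm", "kwargs": {"steps": [[[6, -4, -5, -0.012, -0.017, 0.003, 36], [3, -2, -8, -0.004, -0.006, 0.002, 36], [0, 0, -5, 0, 0, 0, 36], [0, 0, 0, 0, 0, 0, 36]]]}}

```text
clock: 18.75
ee_pos: [0.6182, -0.1962, 0.1343]
orientation: [-0.007, 0.786, 0.619, -0.004]
wrist_force: [-0.3, 0.4, 0.3]
gripper_width: 0.394
```

```bash
python3 p.py; python3 w.py w8 plug_short; python3 - <<'E'
from h import *
f=grab('wrist');W=pose(st())
print('tcp px',proj(f,W[:3,3])/.7,[proj(f,[x,y,.121])/.7 for x,y in((.6236,-.198),(.6236,-.21))])
E
```

```text
[[0.2342, 0.9721, -0.0152, 0.6182], [0.9722, -0.2341, 0.0071, -0.1962], [0.0034, -0.0164, -0.9999, 0.1343]] [-0.3  0.4  0.3] 0.39362870726606297 18.75
[[0.2344, 0.972, -0.0151, 0.6182], [0.9721, -0.2343, 0.007, -0.1964], [0.0033, -0.0163, -0.9999, 0.1347]] 0.39
plug_short 0.88 [278. 251.] [np.int64(258), np.int64(295), np.int64(224), np.int64(274)] [ 0.6187 -0.1962] 1567
tcp px [396.72884274 372.06195679] [array([396.05396634, 366.06504386]), array([369.59087805, 371.87410758])]
```

View pics/w8.png

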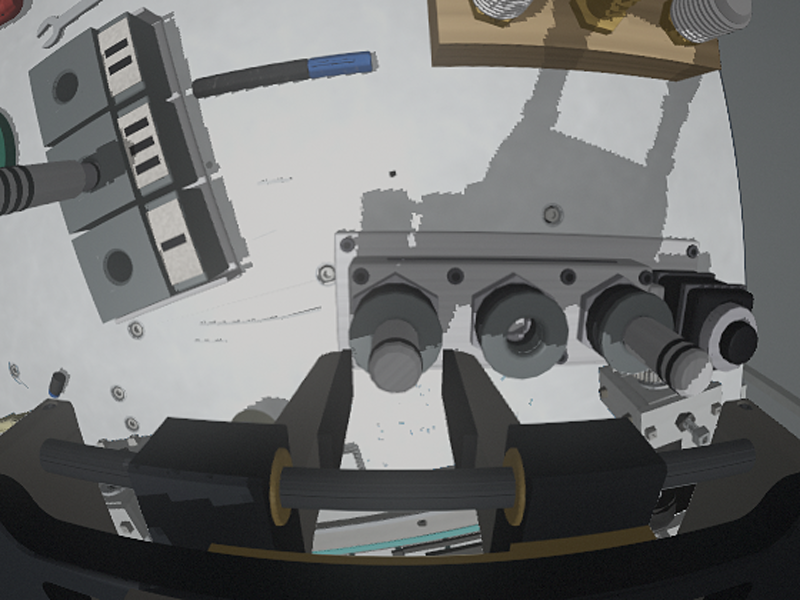

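Call:
{"fn": "step_arm", "kwargs": {"steps": [[[4, -1, -8, -0.005, -0.011, 0, 36], [2, -1, -10, -0.002, -0.005, 0, 36], [0, 0, -10, 0, 0, 0, 36], [0, 0, -8, 0, 0, 0, 36], [0, 0, 0, 0, 0, 0, 36]]]}}

```text
clock: 19.32
ee_pos: [0.6272, -0.2015, 0.1028]
orientation: [0.006, 0.786, 0.618, 0.003]
wrist_force: [-0.2, 0.3, -0.6]
gripper_width: 0.394
```

```bash
python3 p.py
```

```text
[[0.2363, 0.9716, 0.0111, 0.6272], [0.9717, -0.2362, -0.0053, -0.2015], [-0.0025, 0.012, -0.9999, 0.1028]] [-0.2  0.3 -0.6] 0.3942483810996415 19.3167
```

Call:
{"fn": "step_arm", "kwargs": {"steps": [[[-3, 3, -6, 0.005, 0.01, 0, 34], [-1, 1, -6, 0, 0.001, 0, 32], [0, 0, -3, 0, 0, 0, 30], [0, 0, 0, 0, 0, 0, 30]]]}}

```text
clock: 19.65
ee_pos: [0.6225, -0.1969, 0.086]
orientation: [-0.001, 0.786, 0.618, -0.001]
wrist_force: [0.2, -0.5, -0.9]
gripper_width: 0.328
```

```bash
python3 p.py
```

```text
[[0.2363, 0.9717, -0.002, 0.6225], [0.9717, -0.2363, 0.0007, -0.1969], [0.0002, -0.0021, -1.0, 0.086]] [ 0.2 -0.5 -0.9] 0.32834813870970114 19.65
```

Good; press, grip, lift.

Call:
{"fn": "step_arm", "kwargs": {"steps": [[[0.5, -0.5, -5, 0, 0, 0, 30], [0, 0, -5, 0, 0, 0, 30], [0, 0, -4, 0, 0, 0, 30], [0, 0, -4, 0, 0, 0, 30], [0, 0, -4, 0, 0, 0, 30], [0, 0, -4, 0, 0, 0, 30]]]}}

```text
clock: 20.15
ee_pos: [0.6239, -0.1978, 0.0702]
orientation: [-0.001, 0.786, 0.618, -0.001]
wrist_force: [-13.3, 6.1, 24.8]
gripper_width: 0.328
```

Call:
{"fn": "step_arm", "kwargs": {"steps": [[[0, 0, -4, 0, 0, 0, 15], [0, 0, -4, 0, 0, 0, 15], [0, 0, -4, 0, 0, 0, 15], [0, 0, -4, 0, 0, 0, 15], [0, 0, -4, 0, 0, 0, 15]]], "squeeze": 45}}

```text
clock: 20.57
ee_pos: [0.6258, -0.1984, 0.0703]
orientation: [-0.0, 0.785, 0.619, -0.002]
wrist_force: [-10.6, 3.9, 22.8]
gripper_width: 0.256
```

Call:
{"fn": "step_arm", "kwargs": {"steps": [[[0, 0, 4, 0, 0, 0, 15], [0, 0, 5, 0, 0, 0, 15], [0, 0, 6, 0, 0, 0, 15], [0, 0, 8, 0, 0, 0, 15], [0, 0, 8, 0, 0, 0, 15]]]}}

```text
clock: 20.98
ee_pos: [0.6249, -0.1977, 0.1006]
orientation: [-0.001, 0.785, 0.619, -0.002]
wrist_force: [-0.1, 0.4, -0.5]
gripper_width: 0.256
```

```bash
python3 p.py
```

```text
[[0.2328, 0.9725, -0.0052, 0.6249], [0.9725, -0.2328, -0.0009, -0.1977], [-0.002, -0.0048, -1.0, 0.1006]] [-0.1  0.4 -0.5] 0.25595875572507193 20.9833
```

Call:
{"fn": "step_arm", "kwargs": {"steps": [[[0, 0, 20, 0, 0, 0, 15], [0, 0, 25, 0, 0, 0, 15], [0, 0, 30, 0, 0, 0, 15], [0, -5, 25, 0, 0, 0, 15], [-10, -22, 5, 0, 0, 0, 15], [-15, -32, 0, 0, 0, 0, 15], [-15, -32, 0, 0, 0, 0, 15], [-15, -32, 0, 0, 0, 0, 15]]]}}

```text
clock: 21.65
ee_pos: [0.5708, -0.3174, 0.2183]
orientation: [0.001, 0.781, 0.624, -0.001]
wrist_force: [0.8, 0.6, -1.5]
gripper_width: 0.253
```

Call:
{"fn": "step_arm", "kwargs": {"steps": [[[-12, -24, 0, 0, 0, 0, 15], [-8, -15, 0, 0, 0, 0, 15], [0, 0, -10, 0, 0, 0, 15], [0, 0, -10, 0, 0, 0, 15]]]}}

```text
clock: 21.98
ee_pos: [0.547, -0.3664, 0.2033]
orientation: [0.005, 0.784, 0.621, -0.002]
wrist_force: [-0.2, 0.4, -0.6]
gripper_width: 0.252
```

```bash
python3 p.py
```

```text
[[0.2295, 0.9733, 0.0035, 0.547], [0.9733, -0.2295, -0.0094, -0.3664], [-0.0084, 0.0056, -0.9999, 0.2033]] [-0.2  0.4 -0.6] 0.25181116091598765 21.9833
```

Call:
{"fn": "step_arm", "kwargs": {"steps": [[[1, 4, -10, 0.007, 0.003, 0, 15], [0, 1, -15, 0.002, 0.001, 0, 15], [0, 0, -15, 0, 0, 0, 15], [0, 0, -15, 0, 0, 0, 15], [0, 0, -15, 0, 0, 0, 15], [0, 0, -8, 0, 0, 0, 15], [0, 0, -3, 0, 0, 0, 15]]]}}

```text
clock: 22.57
ee_pos: [0.5499, -0.3482, 0.1106]
orientation: [-0.007, 0.781, 0.624, 0.001]
wrist_force: [-1.2, -0.4, -0.7]
gripper_width: 0.257
```

```bash
python3 p.py
```

```text
[[0.2209, 0.9753, -0.0074, 0.5499], [0.9752, -0.2208, 0.0117, -0.3482], [0.0098, -0.0098, -0.9999, 0.1106]] [-1.2 -0.4 -0.7] 0.25670602649983043 22.5667
```

Call:
{"fn": "step_arm", "kwargs": {"steps": [[[-1, -8, 0, -0.008, -0.005, 0, 15], [0, -4, 0, -0.003, -0.002, 0, 15], [0, 0, 0, 0, 0, 0, 15], [0, 0, 0, 0, 0, 0, 15]]]}}

```text
clock: 22.9
ee_pos: [0.5497, -0.359, 0.1101]
orientation: [-0.001, 0.78, 0.625, 0.0]
wrist_force: [-0.4, -0.1, -0.7]
gripper_width: 0.258
```

```bash
python3 p.py
```

```text
[[0.218, 0.9759, -0.0007, 0.5497], [0.9759, -0.218, 0.0011, -0.359], [0.0009, -0.0009, -1.0, 0.1101]] [-0.4 -0.1 -0.7] 0.25755801583920496 22.9
```

```bash
python3 - <<'E'
from h import *
f=grab('wrist');W=np.eye(4);W[:3]=[[0.2344,0.972,-0.0151,0.6182],[0.9721,-0.2343,0.007,-0.1964],[0.0033,-0.0163,-0.9999,0.1347]]
f['W']=W@np.array(f['tool_from_camera'])
for p in((118,267),(65,88),(537,331)):print(onz(f,np.array(p)*.7,.052),onz(f,np.array(p)*.7,.078))
E
```

```text
[ 0.54840896 -0.36149686  0.052     ] [ 0.54809782 -0.34299985  0.078     ]
[ 0.42085782 -0.37130322  0.052     ] [ 0.43351053 -0.35180953  0.078     ]
[ 0.64984805 -0.11720466  0.052     ] [ 0.63922699 -0.12353665  0.078     ]
```

Call:
{"fn": "step_arm", "kwargs": {"steps": [[[-1, -2, -5, 0, 0, 0, 15], [0, 0, -5, 0, 0, 0, 15], [0, 0, -4, 0, 0, 0, 15], [0, 0, -2, 0, 0, 0, 15]]]}}

```text
clock: 23.28
ee_pos: [0.5499, -0.363, 0.0958]
orientation: [0.002, 0.781, 0.625, 0.0]
wrist_force: [0.3, 0.4, -1.0]
gripper_width: 0.253
```

```bash
python3 p.py
```

```text
[[0.2188, 0.9758, 0.0035, 0.5499], [0.9758, -0.2188, -0.0028, -0.363], [-0.002, 0.004, -1.0, 0.0958]] [ 0.3  0.4 -1. ] 0.25269157041903717 23.2833
```

Call:
{"fn": "step_arm", "kwargs": {"steps": [[[-1, 1, -5, 0.002, 0.003, 0, 15], [0, 0, -5, 0, 0, 0, 15], [0, 0, -5, 0, 0, 0, 15], [0, 0, -5, 0, 0, 0, 15], [0, 0, -5, 0, 0, 0, 15], [0, 0, -4, 0, 0, 0, 15]]]}}

```text
clock: 23.78
ee_pos: [0.5485, -0.3614, 0.0633]
orientation: [-0.0, 0.781, 0.625, -0.0]
wrist_force: [-0.4, -0.3, -1.1]
gripper_width: 0.255
```

```bash
python3 p.py
```

```text
[[0.2188, 0.9758, -0.0006, 0.5485], [0.9758, -0.2188, 0.0003, -0.3614], [0.0002, -0.0006, -1.0, 0.0633]] [-0.4 -0.3 -1.1] 0.25547872953684503 23.7833
```

Call:
{"fn": "step_arm", "kwargs": {"steps": [[[0, 0, -3, 0, 0, 0, 15], [0, 0, -3, 0, 0, 0, 15], [0, 0, -1, 0, 0, 0, 15], [0, 0, 0, 0, 0, 0, 40], [0, 0, 0, 0, 0, 0, 40], [0, 0, 0, 0, 0, 0, 40]]]}}

```text
clock: 24.28
ee_pos: [0.5496, -0.3623, 0.0583]
orientation: [0.001, 0.781, 0.625, 0.0]
wrist_force: [-0.6, -0.1, 0.0]
gripper_width: 0.43
```

Call:
{"fn": "step_arm", "kwargs": {"steps": [[[0, 0, 12, 0, 0, 0, 40], [0, 0, 20, 0, 0, 0, 40], [0, 0, 25, 0, 0, 0, 40], [0, 0, 30, 0, 0, 0, 40], [0, 0, 30, 0, 0, 0, 36], [5, 15, 25, 0, 0, 0, 36], [10, 30, 10, 0, 0, 0, 36], [13, 36, 0, 0, 0, 0, 36]]]}}

```text
clock: 24.95
ee_pos: [0.5741, -0.2844, 0.2212]
orientation: [0.002, 0.784, 0.621, -0.0]
wrist_force: [1.1, -0.6, -0.6]
gripper_width: 0.39
```

Call:
{"fn": "step_arm", "kwargs": {"steps": [[[13, 36, 0, 0, 0, 0, 36], [13, 36, 0, 0, 0, 0, 36], [13, 36, 0, 0, 0, 0, 36], [13, 36, 0, 0, 0, 0, 36], [12, 30, 0, 0, 0, 0, 34], [8, 18, 0, 0, 0, 0, 34], [0, 0, 0, 0, 0, 0, 34]]]}}

```text
clock: 25.53
ee_pos: [0.6517, -0.0785, 0.2336]
orientation: [0.008, 0.783, 0.622, 0.004]
wrist_force: [-0.1, 0.2, -0.6]
gripper_width: 0.372
```

```bash
python3 p.py
```

```text
[[0.2251, 0.9742, 0.017, 0.6517], [0.9743, -0.225, -0.008, -0.0785], [-0.004, 0.0183, -0.9998, 0.2336]] [-0.1  0.2 -0.6] 0.37156977049110496 25.5333
```

Call:
{"fn": "step_arm", "kwargs": {"steps": [[[2, 7, -10, 0.004, 0.008, -0.005, 34], [2, 7, -15, 0.003, 0.006, -0.005, 34], [1, 3, -15, 0.001, 0.003, 0, 34], [0, 0, -15, 0, 0, 0, 34], [0, 0, -5, 0, 0, 0, 34], [0, 0, 0, 0, 0, 0, 34]]]}}

```text
clock: 26.03
ee_pos: [0.6554, -0.0626, 0.1675]
orientation: [-0.001, 0.787, 0.617, -0.002]
wrist_force: [0.1, 1.0, 0.1]
gripper_width: 0.371
```

```bash
python3 p.py
```

```text
[[0.2384, 0.9712, -0.0035, 0.6554], [0.9712, -0.2384, -0.0005, -0.0626], [-0.0013, -0.0033, -1.0, 0.1675]] [0.1 1.  0.1] 0.37098174337051437 26.0333
```

Check plug_medium's alignment with the gripper numerically before descending.

```bash
python3 w.py w9 plug_medium; python3 - <<'E'
from h import *
f=grab('wrist')
print('pred top px', proj(f,[.6565,-.0619,.139])/.7, 'tcp',proj(f,pose(st())[:3,3])/.7)
E
```

```text
[[0.2386, 0.9711, -0.0039, 0.6552], [0.9711, -0.2386, -0.0005, -0.0627], [-0.0014, -0.0037, -1.0, 0.1677]] 0.374
plug_medium 0.79 [278. 234.] [np.int64(261), np.int64(295), np.int64(204), np.int64(257)] [ 0.6509 -0.0615] 1524
pred top px [399.03504051 343.47380218] tcp [397.31453196 372.20934414]
```

View pics/w9.png

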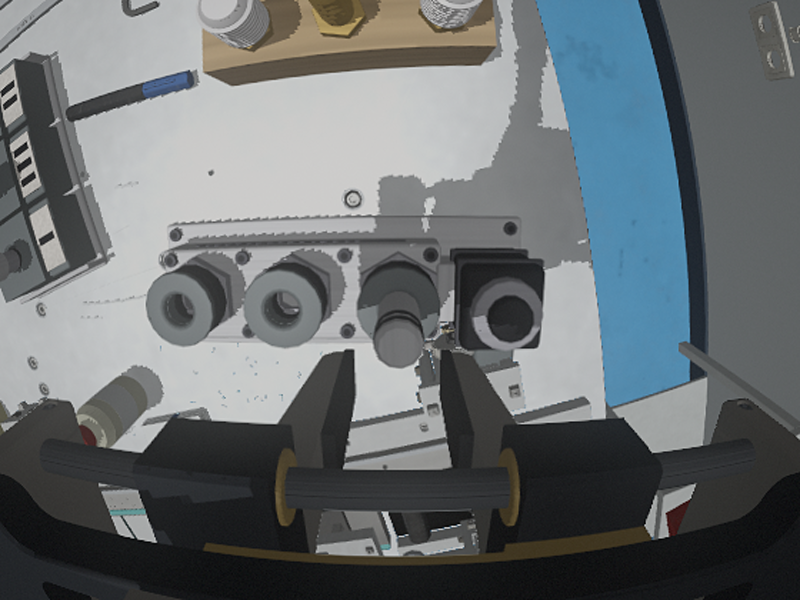

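Call:
{"fn": "step_arm", "kwargs": {"steps": [[[1, 0.5, -10, 0, -0.003, 0, 34], [0, 0, -12, 0, 0, 0, 34], [0, 0, -12, 0, 0, 0, 34], [0, 0, -10, 0, 0, 0, 34], [0, 0, -5, 0, 0, 0, 32], [0, 0, 0, 0, 0, 0, 32]]]}}

```text
clock: 26.68
ee_pos: [0.6589, -0.0635, 0.1188]
orientation: [0.004, 0.787, 0.617, 0.002]
wrist_force: [-0.8, -0.4, -0.4]
gripper_width: 0.347
```

```bash
python3 p.py
```

```text
[[0.2395, 0.9709, 0.0083, 0.6589], [0.9709, -0.2395, -0.0028, -0.0635], [-0.0008, 0.0087, -1.0, 0.1188]] [-0.8 -0.4 -0.4] 0.34719869776754436 26.6833
```

Call:
{"fn": "step_arm", "kwargs": {"steps": [[[-2, 1, -8, 0.002, 0.007, 0, 32], [-1, 1, -8, 0.001, 0.003, 0, 32], [0, 0, -8, 0, 0, 0, 30], [0, 0, -4, 0, 0, 0, 30], [0, 0, 0, 0, 0, 0, 30]]]}}

```text
clock: 27.1
ee_pos: [0.6554, -0.061, 0.0875]
orientation: [-0.001, 0.787, 0.617, -0.001]
wrist_force: [-0.4, -0.4, -0.2]
gripper_width: 0.327
```

```bash
python3 p.py
```

```text
[[0.2393, 0.971, -0.0033, 0.6554], [0.971, -0.2392, 0.0006, -0.061], [-0.0002, -0.0034, -1.0, 0.0875]] [-0.4 -0.4 -0.2] 0.3268778860656549 27.1
```

Call:
{"fn": "step_arm", "kwargs": {"steps": [[[1, -0.5, -5, 0, 0, 0, 30], [0, 0, -5, 0, 0, 0, 30], [0, 0, -4, 0, 0, 0, 30], [0, 0, -4, 0, 0, 0, 30], [0, 0, -4, 0, 0, 0, 30], [0, 0, -4, 0, 0, 0, 30]]]}}

```text
clock: 27.6
ee_pos: [0.6575, -0.0618, 0.0702]
orientation: [-0.001, 0.787, 0.617, -0.002]
wrist_force: [-13.9, 3.0, 26.5]
gripper_width: 0.327
```

Call:
{"fn": "step_arm", "kwargs": {"steps": [[[0, 0, -4, 0, 0, 0, 15], [0, 0, -4, 0, 0, 0, 15], [0, 0, -4, 0, 0, 0, 15], [0, 0, -4, 0, 0, 0, 15], [0, 0, -4, 0, 0, 0, 15]]], "squeeze": 45}}

```text
clock: 28.02
ee_pos: [0.6595, -0.0619, 0.0702]
orientation: [0.0, 0.786, 0.618, -0.002]
wrist_force: [-11.7, 1.8, 22.2]
gripper_width: 0.255
```

Call:
{"fn": "step_arm", "kwargs": {"steps": [[[0, 0, 4, 0, 0, 0, 15], [0, 0, 5, 0, 0, 0, 15], [0, 0, 6, 0, 0, 0, 15], [0, 0, 8, 0, 0, 0, 15], [0, 0, 8, 0, 0, 0, 15]]]}}

```text
clock: 28.43
ee_pos: [0.6585, -0.0617, 0.1011]
orientation: [-0.001, 0.786, 0.618, -0.003]
wrist_force: [-0.6, 0.2, -1.0]
gripper_width: 0.254
```

```bash
python3 p.py
```

```text
[[0.236, 0.9717, -0.0051, 0.6585], [0.9717, -0.236, -0.0021, -0.0617], [-0.0032, -0.0045, -1.0, 0.1011]] [-0.6  0.2 -1. ] 0.2535179410756243 28.4333
```

Call:
{"fn": "step_arm", "kwargs": {"steps": [[[0, 0, 20, 0, 0, 0, 15], [0, 0, 25, 0, 0, 0, 15], [0, 0, 30, 0, 0, 0, 15], [-5, -6, 25, 0, 0, 0, 15], [-15, -20, 10, 0, 0, 0, 15], [-23, -30, 0, 0, 0, 0, 15], [-23, -30, 0, 0, 0, 0, 15], [-23, -30, 0, 0, 0, 0, 15]]]}}

```text
clock: 29.1
ee_pos: [0.5704, -0.1752, 0.2238]
orientation: [0.003, 0.783, 0.622, 0.0]
wrist_force: [0.0, -0.8, -0.9]
gripper_width: 0.255
```

Call:
{"fn": "step_arm", "kwargs": {"steps": [[[-23, -30, 0, 0, 0, 0, 15], [-23, -30, 0, 0, 0, 0, 15], [-23, -30, 0, 0, 0, 0, 15], [-23, -30, 0, 0, 0, 0, 15], [-22, -28, 0, 0, 0, 0, 15], [-15, -20, 0, 0, 0, 0, 15], [-5, -8, 0, 0, 0, 0, 15], [0, 0, -5, 0, 0, 0, 15]]]}}

```text
clock: 29.77
ee_pos: [0.4256, -0.3642, 0.2275]
orientation: [0.008, 0.785, 0.62, 0.0]
wrist_force: [0.0, 0.7, -0.9]
gripper_width: 0.257
```

```bash
python3 p.py
```

```text
[[0.2314, 0.9728, 0.0101, 0.4256], [0.9728, -0.2313, -0.0124, -0.3642], [-0.0097, 0.0127, -0.9999, 0.2275]] [ 0.   0.7 -0.9] 0.25715060329282396 29.7667
```

Call:
{"fn": "step_arm", "kwargs": {"steps": [[[-2, -4, -10, 0.006, 0.006, 0, 15], [-1, -3, -15, 0.003, 0.003, 0, 15], [0, -1, -15, 0, 0, 0, 15], [0, 0, -15, 0, 0, 0, 15], [0, 0, -15, 0, 0, 0, 15], [0, 0, -15, 0, 0, 0, 15], [0, 0, -12, 0, 0, 0, 15], [0, 0, -5, 0, 0, 0, 15]]]}}

```text
clock: 30.43
ee_pos: [0.4272, -0.3628, 0.1122]
orientation: [-0.003, 0.781, 0.624, 0.001]
wrist_force: [0.8, 0.1, -1.7]
gripper_width: 0.257
```

```bash
python3 p.py
```

```text
[[0.2207, 0.9753, -0.0019, 0.4272], [0.9753, -0.2207, 0.0062, -0.3628], [0.0056, -0.0032, -1.0, 0.1122]] [ 0.8  0.1 -1.7] 0.25705088967169704 30.4333
```

Call:
{"fn": "step_arm", "kwargs": {"steps": [[[-3, -5, -2, -0.004, -0.001, 0, 15], [-1, -2, -2, -0.002, 0, 0, 15], [0, 0, -2, 0, 0, 0, 15], [0, 0, 0, 0, 0, 0, 15]]]}}

```text
clock: 30.77
ee_pos: [0.4235, -0.3665, 0.1021]
orientation: [-0.003, 0.78, 0.626, -0.0]
wrist_force: [-0.6, 0.3, -1.6]
gripper_width: 0.257
```

```bash
python3 p.py
```

```text
[[0.2164, 0.9763, -0.0043, 0.4235], [0.9763, -0.2164, 0.0049, -0.3665], [0.0039, -0.0052, -1.0, 0.1021]] [-0.6  0.3 -1.6] 0.25697439786656007 30.7667
```

Call:
{"fn": "step_arm", "kwargs": {"steps": [[[-0.5, -3, -3, -0.004, -0.004, 0, 15], [0, -0.5, -4, 0, 0, 0, 15], [0, 0, -4, 0, 0, 0, 15], [0, 0, -4, 0, 0, 0, 15]]]}}

```text
clock: 31.1
ee_pos: [0.4245, -0.3726, 0.0891]
orientation: [0.003, 0.78, 0.626, 0.0]
wrist_force: [0.3, 0.1, -1.7]
gripper_width: 0.259
```

```bash
python3 p.py
```

```text
[[0.2166, 0.9762, 0.0041, 0.4245], [0.9762, -0.2166, -0.0047, -0.3726], [-0.0037, 0.0051, -1.0, 0.0891]] [ 0.3  0.1 -1.7] 0.2594132828197239 31.1
```

Call:
{"fn": "step_arm", "kwargs": {"steps": [[[-1, 2, -4, 0.004, 0.004, 0, 15], [0, 0, -5, 0, 0, 0, 15], [0, 0, -5, 0, 0, 0, 15], [0, 0, -5, 0, 0, 0, 15]]]}}

```text
clock: 31.43
ee_pos: [0.4235, -0.3707, 0.0686]
orientation: [0.0, 0.78, 0.626, -0.0]
wrist_force: [-0.2, -0.6, -1.3]
gripper_width: 0.255
```

```bash
python3 p.py
```

```text
[[0.217, 0.9762, 0.0003, 0.4235], [0.9762, -0.217, -0.0009, -0.3707], [-0.0009, 0.0005, -1.0, 0.0686]] [-0.2 -0.6 -1.3] 0.25543483691891483 31.4333
```

Call:
{"fn": "step_arm", "kwargs": {"steps": [[[0, 0, -5, 0, 0, 0, 15], [0, 0, -4, 0, 0, 0, 15], [0, 0, -3, 0, 0, 0, 15], [0, 0, 0, 0, 0, 0, 40], [0, 0, 0, 0, 0, 0, 40], [0, 0, 0, 0, 0, 0, 40]]]}}

```text
clock: 31.93
ee_pos: [0.4247, -0.3717, 0.0576]
orientation: [0.001, 0.78, 0.626, -0.0]
wrist_force: [0.3, 0.9, 0.5]
gripper_width: 0.433
```

Call:
{"fn": "step_arm", "kwargs": {"steps": [[[0, 0, 12, 0, 0, 0, 40], [0, 0, 20, 0, 0, 0, 40], [0, 0, 25, 0, 0, 0, 40], [0, 0, 30, 0, 0, 0, 40], [0, 0, 30, 0, 0, 0, 44], [2, 15, 25, 0, 0, 0, 44], [4, 30, 10, 0, 0, 0, 44], [4, 36, 0, 0, 0, 0, 44]]]}}

```text
clock: 32.6
ee_pos: [0.4319, -0.2915, 0.2196]
orientation: [0.001, 0.782, 0.623, -0.0]
wrist_force: [0.4, 0.4, 0.2]
gripper_width: 0.479
```

Call:
{"fn": "step_arm", "kwargs": {"steps": [[[4, 36, 0, 0, 0, 0, 44], [4, 36, 0, 0, 0, 0, 44], [4, 36, 0, 0, 0, 0, 44], [4, 36, 0, 0, 0, 0, 44], [4, 36, 0, 0, 0, 0, 44], [0, 15, 0, 0, 0, 0, 44], [0, 0, 0, 0, 0, 0, 44]]]}}

```text
clock: 33.18
ee_pos: [0.4526, -0.0844, 0.2288]
orientation: [0.007, 0.782, 0.624, 0.003]
wrist_force: [0.6, -0.4, -1.1]
gripper_width: 0.477
```

```bash
python3 p.py; python3 w.py w10 silencer_a hose_nipple fitting_stand; python3 - <<'E'
from h import *
f=grab('top')
for t,z in(('silencer_a',.117),('hose_nipple',.121),('fitting_stand',.056)):
  for d in arm.outline_of(f,t)[:3]: print(t,round(d['p'],2),d['at'],onz(f,d['at'],z))
E
```

```text
[[0.2224, 0.9749, 0.0131, 0.4526], [0.9749, -0.2223, -0.0084, -0.0844], [-0.0052, 0.0146, -0.9999, 0.2288]] [ 0.6 -0.4 -1.1] 0.47743212085919795 33.1833
[[0.223, 0.9747, 0.0134, 0.4527], [0.9748, -0.2229, -0.009, -0.0856], [-0.0058, 0.015, -0.9999, 0.2289]] 0.476
silencer_a 0.97 [374. 212.] [np.int64(353), np.int64(396), np.int64(190), np.int64(234)] [0.4786 0.0013] 1325
silencer_a 0.68 [260. 218.] [np.int64(239), np.int64(273), np.int64(193), np.int64(239)] [ 0.4608 -0.1037] 1328
hose_nipple 0.94 [309. 211.] [np.int64(296), np.int64(325), np.int64(191), np.int64(233)] [ 0.4626 -0.0583] 902
fitting_stand 0.73 [302. 189.] [np.int64(226), np.int64(393), np.int64(169), np.int64(227)] [ 0.4571 -0.0596] 6069
silencer_a 0.73 [354.9, 250.6] [ 0.42229154 -0.3295632   0.117     ]
fitting_stand 0.48 [253.1, 219.8] [ 0.47948239 -0.11619032  0.056     ]
```

View pics/w10.png

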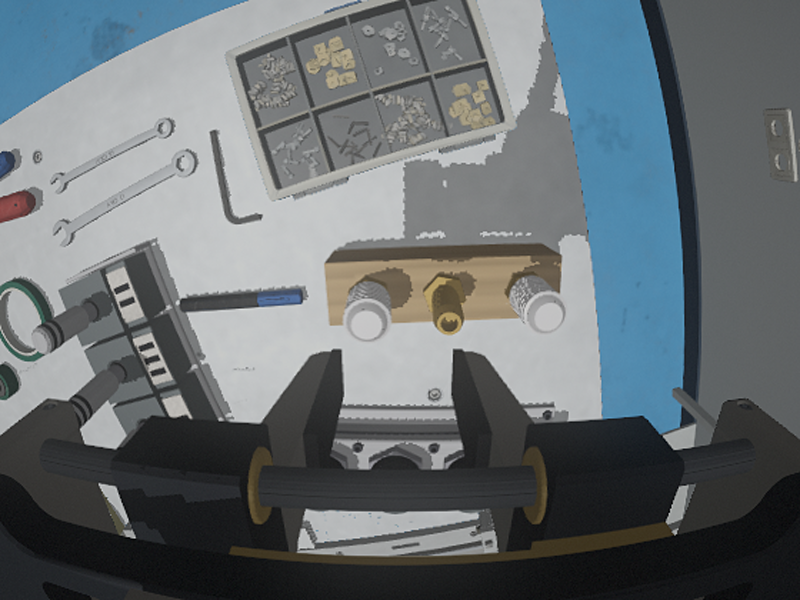

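```bash
cat > top.py <<'E'
import sys
from h import *
f=grab('wrist')
for a in sys.argv[1:]:
    x,y,z=map(float,a.split(','));print(a,np.round(onz(f,np.array([x,y])*.7,z),4))
E
python3 top.py 369,321,.117 450,322,.121 545,312,.117
```

```text
369,321,.117 [ 0.4656 -0.1104  0.117 ]
450,322,.121 [ 0.4767 -0.0599  0.121 ]
545,312,.117 [0.4861 0.0035 0.117 ]
```

Call:
{"fn": "step_arm", "kwargs": {"steps": [[[5, -9, -10, 0.004, 0.006, 0, 44], [5, -9, -15, 0.003, 0.005, 0, 44], [3, -6, -15, 0.002, 0.002, 0, 44], [0, 0, -15, 0, 0, 0, 44], [0, 0, -8, 0, 0, 0, 44], [0, 0, 0, 0, 0, 0, 44]]]}}

```text
clock: 34.13
ee_pos: [0.4666, -0.1167, 0.1634]
orientation: [0.0, 0.785, 0.619, 0.0]
wrist_force: [-0.7, 0.6, -0.4]
gripper_width: 0.478
```

```bash
python3 p.py
```

```text
[[0.2324, 0.9726, 0.0005, 0.4666], [0.9726, -0.2324, -0.0006, -0.1167], [-0.0005, 0.0006, -1.0, 0.1634]] [-0.7  0.6 -0.4] 0.4783284430369353 34.1333
```

```bash
cat > sil.py <<'E'
import sys
from h import *
from scipy.optimize import minimize
# usage: target x0 y0 ; fits upright model at (x,y) to the outline by IoU
M={'silencer_a':[(.0155,.057,.117)],'hose_nipple':[(.0155,.057,.067),(.0095,.067,.121)],
   'plug':[(.012,.066,.144)]}
f=grab('wrist'); a=np.linspace(0,2*np.pi,40)
def model(t,x,y,S=4):
    m=np.zeros((420*S,560*S),np.uint8)
    for r,z0,z1 in M[t]:
        p=np.array([proj(f,[x+r*np.cos(b),y+r*np.sin(b),z]) for z in(z0,z1) for b in a])
        cv2.fillConvexPoly(m,cv2.convexHull(np.round((p+.5)*S).astype(np.int32)),255)
    return cv2.resize(m,(560,420),interpolation=cv2.INTER_AREA)/255.
def fit(t,x0,y0):
    c=proj(f,[x0,y0,.09]); ds=arm.outline_of(f,t)
    ds=[d for d in ds if np.linalg.norm(np.array(d['at'])-c)<45]
    if not ds: print(t,'none');return
    d=ds[0];k=d['mask'].astype(float)
    def cost(v):
        m=model(t,*v); return -np.minimum(m,k).sum()/np.maximum(m,k).sum()
    r=minimize(cost,[x0,y0],method='Nelder-Mead',options=dict(initial_simplex=[[x0,y0],[x0+.006,y0],[x0,y0+.006]],xatol=2e-4,fatol=1e-4))
    print(t,round(d['p'],2),'xy',np.round(r.x,4),'IoU',round(-r.fun,3))
A=sys.argv[1:]
for i in range(0,len(A),3): fit(A[i],float(A[i+1]),float(A[i+2]))
E
python3 sil.py silencer_a .466 -.11 hose_nipple .4767 -.06 silencer_a .486 .0035
```

```text
silencer_a 0.8 xy [ 0.465  -0.1092] IoU 0.957
hose_nipple 0.55 xy [ 0.4761 -0.0554] IoU 0.844
silencer_a 0.74 xy [0.4858 0.0066] IoU 0.922
```

Call:
{"fn": "step_arm", "kwargs": {"steps": [[[-1, 5, -5, 0, 0, 0, 44], [-1, 2, -10, 0, 0, 0, 44], [0, 0, -10, 0, 0, 0, 44], [0, 0, -8, 0, 0, 0, 44], [0, 0, -3, 0, 0, 0, 44], [0, 0, 0, 0, 0, 0, 44]]]}}

```text
clock: 34.83
ee_pos: [0.467, -0.109, 0.129]
orientation: [0.005, 0.784, 0.62, 0.002]
wrist_force: [-0.3, 0.7, 0.8]
gripper_width: 0.481
```

```bash
python3 p.py
```

```text
[[0.2302, 0.9731, 0.0092, 0.467], [0.9731, -0.2302, -0.0051, -0.109], [-0.0028, 0.0101, -0.9999, 0.129]] [-0.3  0.7  0.8] 0.48063365037091593 34.8333
```

Call:
{"fn": "step_arm", "kwargs": {"steps": [[[-2, 0, -6, 0.004, 0.007, 0, 44], [-1, 0, -8, 0.001, 0.003, 0, 44], [0, 0, -10, 0, 0, 0, 44], [0, 0, -10, 0, 0, 0, 44], [0, 0, -8, 0, 0, 0, 44], [0, 0, -4, 0, 0, 0, 44], [0, 0, 0, 0, 0, 0, 44]]]}}

```text
clock: 35.42
ee_pos: [0.463, -0.1089, 0.0772]
orientation: [-0.001, 0.784, 0.62, -0.001]
wrist_force: [-0.1, -0.2, -0.1]
gripper_width: 0.481
```

```bash
python3 p.py
```

```text
[[0.2306, 0.973, -0.0033, 0.463], [0.973, -0.2306, 0.0012, -0.1089], [0.0004, -0.0034, -1.0, 0.0772]] [-0.1 -0.2 -0.1] 0.4808866349167409 35.4167
```

Call:
{"fn": "step_arm", "kwargs": {"steps": [[[2, -0.5, -1, 0, -0.002, 0, 44], [0, 0, 0, 0, 0, 0, 36], [0, 0, 0, 0, 0, 0, 25], [0, 0, 0, 0, 0, 0, 25], [0, 0, 0, 0, 0, 0, 25], [0, 0, 0, 0, 0, 0, 25]]], "squeeze": 40}}

```text
clock: 35.92
ee_pos: [0.4653, -0.1096, 0.0763]
orientation: [-0.001, 0.784, 0.62, -0.0]
wrist_force: [-0.1, 0.6, -1.4]
gripper_width: 0.327
```

```bash
python3 p.py
```

```text
[[0.2304, 0.9731, -0.0013, 0.4653], [0.9731, -0.2304, 0.0009, -0.1096], [0.0006, -0.0015, -1.0, 0.0763]] [-0.1  0.6 -1.4] 0.3269335429058974 35.9167
```

Call:
{"fn": "step_arm", "kwargs": {"steps": [[[0, 0, 8, 0, 0, 0, 25], [0, 0, 15, 0, 0, 0, 25], [0, 0, 25, 0, 0, 0, 25], [0, 0, 30, 0, 0, 0, 25], [0, 0, 30, 0, 0, 0, 25], [12, -7, 25, 0, 0, 0, 25], [25, -14, 8, 0, 0, 0, 25], [28, -16, 0, 0, 0, 0, 25]]]}}

```text
clock: 36.58
ee_pos: [0.5281, -0.144, 0.2287]
orientation: [-0.0, 0.784, 0.621, 0.001]
wrist_force: [-0.1, -1.9, -0.7]
gripper_width: 0.33
```

Call:
{"fn": "step_arm", "kwargs": {"steps": [[[28, -16, 0, 0, 0, 0, 25], [28, -16, 0, 0, 0, 0, 25], [20, -11, 0, 0, 0, 0, 25], [12, -6, 0, 0, 0, 0, 25], [4, -2, -5, 0, 0, 0, 25], [0, 0, -5, 0, 0, 0, 25], [0, 0, 0, 0, 0, 0, 25]]]}}

```text
clock: 37.17
ee_pos: [0.6292, -0.2001, 0.225]
orientation: [0.005, 0.784, 0.621, 0.004]
wrist_force: [-0.6, 1.7, -0.6]
gripper_width: 0.333
```

```bash
python3 p.py
```

```text
[[0.2295, 0.9732, 0.0118, 0.6292], [0.9733, -0.2295, -0.0034, -0.2001], [-0.0006, 0.0122, -0.9999, 0.225]] [-0.6  1.7 -0.6] 0.33304700070712867 37.1667
```

Call:
{"fn": "step_arm", "kwargs": {"steps": [[[-3, 1, -8, 0.002, 0.007, 0, 25], [-2, 1, -10, 0.001, 0.004, 0, 25], [-1, 0, -12, 0, 0.001, 0, 25], [0, 0, -12, 0, 0, 0, 25], [0, 0, -10, 0, 0, 0, 25], [0, 0, -8, 0, 0, 0, 25], [0, 0, -4, 0, 0, 0, 25], [0, 0, 0, 0, 0, 0, 25]]]}}

```text
clock: 37.83
ee_pos: [0.6175, -0.1943, 0.1524]
orientation: [-0.003, 0.784, 0.621, -0.002]
wrist_force: [0.2, 0.6, -1.0]
gripper_width: 0.33
```

```bash
python3 p.py
```

```text
[[0.2284, 0.9736, -0.007, 0.6175], [0.9736, -0.2283, 0.0031, -0.1943], [0.0014, -0.0075, -1.0, 0.1524]] [ 0.2  0.6 -1. ] 0.3300421409214594 37.8333
```

Call:
{"fn": "step_arm", "kwargs": {"steps": [[[4, -2.5, 0, -0.002, -0.005, 0, 25], [2, -1, 0, -0.001, -0.002, 0, 25], [0, 0, 0, 0, 0, 0, 25], [0, 0, 0, 0, 0, 0, 25]]]}}

```text
clock: 38.17
ee_pos: [0.6249, -0.1986, 0.1532]
orientation: [0.001, 0.784, 0.621, 0.001]
wrist_force: [0.0, -0.5, -1.6]
gripper_width: 0.333
```

```bash
python3 p.py
```

```text
[[0.2284, 0.9736, 0.0023, 0.6249], [0.9736, -0.2284, -0.0012, -0.1986], [-0.0006, 0.0025, -1.0, 0.1532]] [ 0.  -0.5 -1.6] 0.33338635956787366 38.1667
```

Call:
{"fn": "step_arm", "kwargs": {"steps": [[[-1, 0.5, -3, 0.001, 0.002, 0, 25], [0, 0, -4, 0, 0, 0, 25], [0, 0, -4, 0, 0, 0, 25], [0, 0, -4, 0, 0, 0, 25]]]}}

```text
clock: 38.5
ee_pos: [0.6255, -0.199, 0.1398]
orientation: [0.002, 0.784, 0.621, 0.001]
wrist_force: [-0.3, -0.3, -0.9]
gripper_width: 0.328
```

```bash
python3 p.py
```

```text
[[0.2285, 0.9735, 0.0046, 0.6255], [0.9735, -0.2285, -0.0024, -0.199], [-0.0013, 0.0051, -1.0, 0.1398]] [-0.3 -0.3 -0.9] 0.32805161222460666 38.5
```

Call:
{"fn": "step_arm", "kwargs": {"steps": [[[-1.5, 1, -4, 0.002, 0.005, 0, 25], [0, 0, -4, 0, 0, 0, 25], [0, 0, -4, 0, 0, 0, 25], [0, 0, -4, 0, 0, 0, 25]]]}}

```text
clock: 38.83
ee_pos: [0.6249, -0.1982, 0.1226]
orientation: [0.001, 0.784, 0.621, 0.0]
wrist_force: [1.8, -0.5, 0.4]
gripper_width: 0.328
```

```bash
python3 p.py
```

```text
[[0.2284, 0.9736, 0.0021, 0.6249], [0.9736, -0.2284, -0.0013, -0.1982], [-0.0008, 0.0023, -1.0, 0.1226]] [ 1.8 -0.5  0.4] 0.3283924526765471 38.8333
```

Call:
{"fn": "step_arm", "kwargs": {"steps": [[[0, 0, -5, 0, 0, 0, 25], [0, 0, -5, 0, 0, 0, 25], [0, 0, -5, 0, 0, 0, 25], [0, 0, -5, 0, 0, 0, 25], [0, 0, -5, 0, 0, 0, 25], [0, 0, -4, 0, 0, 0, 25]]]}}

```text
clock: 39.33
ee_pos: [0.6266, -0.1989, 0.0973]
orientation: [0.003, 0.784, 0.621, 0.001]
wrist_force: [-4.2, 0.2, 23.5]
gripper_width: 0.33
```

```bash
python3 p.py
```

```text
[[0.228, 0.9736, 0.0058, 0.6266], [0.9737, -0.228, -0.0035, -0.1989], [-0.0021, 0.0064, -1.0, 0.0973]] [-4.2  0.2 23.5] 0.3300602916606232 39.3333
```

Call:
{"fn": "step_arm", "kwargs": {"steps": [[[0, 0, -4, 0, 0, 0, 25], [0, 0, -4, 0, 0, 0, 25], [0, 0, 2, 0, 0, 0, 25], [0, 0, 3, 0, 0, 0, 25], [0, 0, 3, 0, 0, 0, 25]]]}}

```text
clock: 39.75
ee_pos: [0.6253, -0.1988, 0.0992]
orientation: [0.002, 0.783, 0.622, -0.0]
wrist_force: [3.8, -2.7, -14.6]
gripper_width: 0.334
```

```bash
python3 p.py
```

```text
[[0.2272, 0.9739, 0.0018, 0.6253], [0.9739, -0.2271, -0.0034, -0.1988], [-0.0029, 0.0025, -1.0, 0.0992]] [  3.8  -2.7 -14.6] 0.33439991170874844 39.75
```

Call:
{"fn": "step_arm", "kwargs": {"steps": [[[0, 0, -3, 0, 0, 0, 25], [0, 0, -1, 0, 0, 0, 40], [0, 0, 0, 0, 0, 0, 42], [0, 0, 0, 0, 0, 0, 42]]]}}

```text
clock: 40.08
ee_pos: [0.6276, -0.1998, 0.0977]
orientation: [0.004, 0.783, 0.621, 0.001]
wrist_force: [0.6, 0.5, 0.1]
gripper_width: 0.458
```

Call:
{"fn": "step_arm", "kwargs": {"steps": [[[0, 0, 10, 0, 0, 0, 42], [0, 0, 20, 0, 0, 0, 44], [0, 0, 30, 0, 0, 0, 44], [0, 0, 30, 0, 0, 0, 44], [0, 0, 25, 0, 0, 0, 44], [-15, 22, 8, 0, 0, 0, 44], [-21, 30, 0, 0, 0, 0, 44], [-21, 30, 0, 0, 0, 0, 44]]]}}

```text
clock: 40.75
ee_pos: [0.5697, -0.1202, 0.2311]
orientation: [0.006, 0.785, 0.619, 0.002]
wrist_force: [0.4, 0.4, 0.7]
gripper_width: 0.475
```

Call:
{"fn": "step_arm", "kwargs": {"steps": [[[-21, 30, 0, 0, 0, 0, 44], [-21, 30, 0, 0, 0, 0, 44], [-21, 30, 0, 0, 0, 0, 44], [-12, 18, 0, 0, 0, 0, 44], [-5, 8, -10, 0, 0, 0, 44], [0, 0, -10, 0, 0, 0, 44], [0, 0, 0, 0, 0, 0, 44]]]}}

```text
clock: 41.33
ee_pos: [0.4838, 0.0052, 0.2193]
orientation: [0.01, 0.784, 0.621, 0.006]
wrist_force: [-0.4, -0.1, 0.1]
gripper_width: 0.478
```

```bash
python3 p.py;python3 sil.py hose_nipple .4761 -.0554 silencer_a .4858 .0066 
```

```text
[[0.2295, 0.9731, 0.0214, 0.4838], [0.9733, -0.2294, -0.0082, 0.0052], [-0.003, 0.0227, -0.9997, 0.2193]] [-0.4 -0.1  0.1] 0.4783329320997732 41.3333
hose_nipple 0.87 xy [ 0.4743 -0.0546] IoU 0.935
silencer_a 0.78 xy [0.4867 0.0091] IoU 0.944
```

Call:
{"fn": "step_arm", "kwargs": {"steps": [[[1, 1, -8, 0.004, 0.01, 0, 44], [1, 1, -12, 0.003, 0.008, 0, 44], [0, 0, -12, 0.001, 0.003, 0, 44], [0, 0, -12, 0, 0, 0, 44], [0, 0, -12, 0, 0, 0, 44], [0, 0, -10, 0, 0, 0, 44], [0, 0, -3, 0, 0, 0, 44], [0, 0, 0, 0, 0, 0, 44]]]}}

```text
clock: 42.15
ee_pos: [0.4884, 0.0026, 0.1429]
orientation: [-0.002, 0.786, 0.618, -0.001]
wrist_force: [-0.9, 0.5, -0.4]
gripper_width: 0.477
```

```bash
python3 p.py;python3 sil.py hose_nipple .4761 -.0554 silencer_a .4858 .0066 
```

```text
[[0.2367, 0.9716, -0.0043, 0.4884], [0.9716, -0.2367, 0.0008, 0.0026], [-0.0002, -0.0043, -1.0, 0.1429]] [-0.9  0.5 -0.4] 0.4774229322217292 42.15
hose_nipple 0.81 xy [ 0.4747 -0.0549] IoU 0.941
silencer_a 0.81 xy [0.4868 0.0092] IoU 0.951
```

Call:
{"fn": "step_arm", "kwargs": {"steps": [[[-1, 5, -4, -0.001, -0.004, 0, 44], [0, 2, -5, 0, 0, 0, 44], [0, 0, -8, 0, 0, 0, 44], [0, 0, -5, 0, 0, 0, 44], [0, 0, 0, 0, 0, 0, 44]]]}}

```text
clock: 42.72
ee_pos: [0.4903, 0.0102, 0.1234]
orientation: [0.004, 0.786, 0.618, 0.003]
wrist_force: [-0.4, 0.1, -0.7]
gripper_width: 0.474
```

```bash
python3 p.py
```

```text
[[0.236, 0.9717, 0.0093, 0.4903], [0.9718, -0.2359, -0.0023, 0.0102], [-0.0001, 0.0096, -1.0, 0.1234]] [-0.4  0.1 -0.7] 0.4742793396192103 42.7167
```

Call:
{"fn": "step_arm", "kwargs": {"steps": [[[-2, -0.5, -6, 0.002, 0.007, 0, 44], [-1, 0, -8, 0, 0.003, 0, 44], [0, 0, -10, 0, 0, 0, 44], [0, 0, -10, 0, 0, 0, 44], [0, 0, -7, 0, 0, 0, 44], [0, 0, -3, 0, 0, 0, 44], [0, 0, 0, 0, 0, 0, 44]]]}}

```text
clock: 43.3
ee_pos: [0.4859, 0.0097, 0.0734]
orientation: [-0.001, 0.786, 0.618, -0.002]
wrist_force: [0.3, -0.1, 1.1]
gripper_width: 0.481
```

```bash
python3 p.py
```

```text
[[0.2362, 0.9717, -0.0042, 0.4859], [0.9717, -0.2362, 0.0004, 0.0097], [-0.0007, -0.0042, -1.0, 0.0734]] [ 0.3 -0.1  1.1] 0.4810998459770418 43.3
```

Call:
{"fn": "step_arm", "kwargs": {"steps": [[[1, 0, 2, 0, -0.003, 0, 44], [0, 0, 0, 0, 0, 0, 36], [0, 0, 0, 0, 0, 0, 25], [0, 0, 0, 0, 0, 0, 25], [0, 0, 0, 0, 0, 0, 25], [0, 0, 0, 0, 0, 0, 25]]], "squeeze": 40}}

```text
clock: 43.8
ee_pos: [0.4871, 0.0093, 0.076]
orientation: [-0.0, 0.786, 0.618, -0.0]
wrist_force: [-1.0, -0.9, -1.5]
gripper_width: 0.327
```

```bash
python3 p.py
```

```text
[[0.2361, 0.9717, -0.0009, 0.4871], [0.9717, -0.2361, -0.0004, 0.0093], [-0.0006, -0.0007, -1.0, 0.076]] [-1.  -0.9 -1.5] 0.32741343953251995 43.8
```

Call:
{"fn": "step_arm", "kwargs": {"steps": [[[0, 0, 8, 0, 0, 0, 25], [0, 0, 15, 0, 0, 0, 25], [0, 0, 25, 0, 0, 0, 25], [0, 0, 30, 0, 0, 0, 25], [0, 0, 30, 0, 0, 0, 25], [12, -5, 25, 0, 0, 0, 25], [25, -10, 8, 0, 0, 0, 25], [28, -12, 0, 0, 0, 0, 25]]]}}

```text
clock: 44.47
ee_pos: [0.5495, -0.0149, 0.2282]
orientation: [-0.0, 0.785, 0.619, 0.001]
wrist_force: [-0.4, -0.5, -1.8]
gripper_width: 0.326
```

Call:
{"fn": "step_arm", "kwargs": {"steps": [[[28, -12, 0, 0, 0, 0, 25], [28, -12, 0, 0, 0, 0, 25], [25, -10, 0, 0, 0, 0, 25], [14, -6, 0, 0, 0, 0, 25], [6, -2, -5, 0, 0, 0, 25], [0, 0, -5, 0, 0, 0, 25], [0, 0, 0, 0, 0, 0, 25]]]}}

```text
clock: 45.05
ee_pos: [0.6602, -0.0607, 0.2246]
orientation: [0.004, 0.786, 0.619, 0.005]
wrist_force: [-0.4, 0.1, -2.1]
gripper_width: 0.332
```

```bash
python3 p.py
```

```text
[[0.2346, 0.972, 0.0131, 0.6602], [0.9721, -0.2346, -0.0001, -0.0607], [0.003, 0.0128, -0.9999, 0.2246]] [-0.4  0.1 -2.1] 0.33192132350414993 45.05
```

Call:
{"fn": "step_arm", "kwargs": {"steps": [[[-2, 0, -8, 0, 0.007, 0, 25], [-1, -1, -10, 0, 0.004, 0, 25], [0, 0, -12, 0, 0.001, 0, 25], [0, 0, -12, 0, 0, 0, 25], [0, 0, -10, 0, 0, 0, 25], [0, 0, -8, 0, 0, 0, 25], [0, 0, -4, 0, 0, 0, 25], [0, 0, 0, 0, 0, 0, 25]]]}}

```text
clock: 45.72
ee_pos: [0.6513, -0.0585, 0.1518]
orientation: [-0.003, 0.785, 0.619, -0.002]
wrist_force: [0.1, 0.3, 0.4]
gripper_width: 0.33
```

```bash
python3 p.py
```

```text
[[0.2326, 0.9726, -0.0065, 0.6513], [0.9726, -0.2326, 0.002, -0.0585], [0.0005, -0.0068, -1.0, 0.1518]] [0.1 0.3 0.4] 0.3302334151596824 45.7167
```

Call:
{"fn": "step_arm", "kwargs": {"steps": [[[4, -2.5, 0, -0.002, -0.005, 0, 25], [1.5, -1, 0, 0, -0.002, 0, 25], [0, 0, 0, 0, 0, 0, 25], [0, 0, 0, 0, 0, 0, 25]]]}}

```text
clock: 46.05
ee_pos: [0.6581, -0.0627, 0.1526]
orientation: [0.001, 0.785, 0.619, 0.001]
wrist_force: [0.1, -0.8, -1.0]
gripper_width: 0.331
```

```bash
python3 p.py
```

```text
[[0.2326, 0.9726, 0.0029, 0.6581], [0.9726, -0.2326, -0.0007, -0.0627], [-0.0, 0.003, -1.0, 0.1526]] [ 0.1 -0.8 -1. ] 0.33133315371602945 46.05
```

Call:
{"fn": "step_arm", "kwargs": {"steps": [[[-1, 1, -3, 0.001, 0.003, 0, 25], [0, 0, -4, 0, 0, 0, 25], [0, 0, -4, 0, 0, 0, 25], [0, 0, -4, 0, 0, 0, 25]]]}}

```text
clock: 46.38
ee_pos: [0.6588, -0.0621, 0.1394]
orientation: [0.002, 0.785, 0.619, 0.002]
wrist_force: [-0.2, 0.1, -1.2]
gripper_width: 0.331
```

```bash
python3 p.py
```

```text
[[0.2327, 0.9725, 0.0047, 0.6588], [0.9726, -0.2327, -0.001, -0.0621], [0.0001, 0.0048, -1.0, 0.1394]] [-0.2  0.1 -1.2] 0.33129323966837215 46.3833
```

Call:
{"fn": "step_arm", "kwargs": {"steps": [[[-1.5, 0.3, -4, 0.001, 0.005, 0, 25], [0, 0, -4, 0, 0, 0, 25], [0, 0, -4, 0, 0, 0, 25], [0, 0, -4, 0, 0, 0, 25]]]}}

```text
clock: 46.72
ee_pos: [0.6572, -0.0617, 0.1212]
orientation: [-0.0, 0.785, 0.619, -0.0]
wrist_force: [1.5, -0.4, 1.9]
gripper_width: 0.329
```

```bash
python3 p.py
```

```text
[[0.2327, 0.9726, -0.0008, 0.6572], [0.9726, -0.2327, 0.0002, -0.0617], [-0.0, -0.0008, -1.0, 0.1212]] [ 1.5 -0.4  1.9] 0.32937355342704916 46.7167
```

Call:
{"fn": "step_arm", "kwargs": {"steps": [[[0, 0, -5, 0, 0, 0, 25], [0, 0, -5, 0, 0, 0, 25], [0, 0, -5, 0, 0, 0, 25], [0, 0, -5, 0, 0, 0, 25], [0, 0, -5, 0, 0, 0, 25], [0, 0, -4, 0, 0, 0, 25], [0, 0, -4, 0, 0, 0, 25]]]}}

```text
clock: 47.3
ee_pos: [0.66, -0.0627, 0.0965]
orientation: [0.003, 0.785, 0.62, 0.001]
wrist_force: [-14.4, 2.7, 32.8]
gripper_width: 0.331
```

```bash
python3 p.py
```

```text
[[0.2317, 0.9728, 0.005, 0.66], [0.9728, -0.2317, -0.0028, -0.0627], [-0.0016, 0.0055, -1.0, 0.0965]] [-14.4   2.7  32.8] 0.33076830500817517 47.3
```

Call:
{"fn": "step_arm", "kwargs": {"steps": [[[0, 0, -3, 0, 0, 0, 25], [0, 0, 2, 0, 0, 0, 25], [0, 0, 3, 0, 0, 0, 25], [0, 0, 3, 0, 0, 0, 25]]]}}

```text
clock: 47.63
ee_pos: [0.6578, -0.0621, 0.0988]
orientation: [0.001, 0.785, 0.62, -0.001]
wrist_force: [4.5, -1.4, -14.7]
gripper_width: 0.326
```

Call:
{"fn": "step_arm", "kwargs": {"steps": [[[0, 0, -3, 0, 0, 0, 25], [0, 0, -1, 0, 0, 0, 40], [0, 0, 0, 0, 0, 0, 42], [0, 0, 0, 0, 0, 0, 42]]]}}

```text
clock: 47.97
ee_pos: [0.6608, -0.0631, 0.098]
orientation: [0.003, 0.785, 0.62, 0.001]
wrist_force: [0.3, -0.2, -0.3]
gripper_width: 0.455
```

Call:
{"fn": "step_arm", "kwargs": {"steps": [[[0, 0, 10, 0, 0, 0, 42], [0, 0, 20, 0, 0, 0, 42], [0, 0, 30, 0, 0, 0, 42], [0, 0, 30, 0, 0, 0, 42], [-5, 0, 25, 0, 0, 0, 42], [-20, 1, 8, 0, 0, 0, 40], [-30, 1, 0, 0, 0, 0, 40], [-32, 1, 0, 0, 0, 0, 40]]]}}

```text
clock: 48.63
ee_pos: [0.5744, -0.0604, 0.2328]
orientation: [0.006, 0.785, 0.62, 0.003]
wrist_force: [-0.4, 0.1, 0.2]
gripper_width: 0.435
```

Call:
{"fn": "step_arm", "kwargs": {"steps": [[[-32, 1, 0, 0, 0, 0, 40], [-30, 1, 0, 0, 0, 0, 40], [-20, 1, 0, 0, 0, 0, 40], [-10, 0, -5, 0, 0, 0, 40], [-4, 0, -10, 0, 0, 0, 40], [0, 0, -10, 0, 0, 0, 40], [0, 0, 0, 0, 0, 0, 40]]]}}

```text
clock: 49.22
ee_pos: [0.4718, -0.0572, 0.2166]
orientation: [0.012, 0.785, 0.62, 0.007]
wrist_force: [0.0, -0.1, -0.3]
gripper_width: 0.439
```

```bash
python3 p.py;python3 sil.py hose_nipple .4747 -.0549
```

```text
[[0.2313, 0.9725, 0.0254, 0.4718], [0.9729, -0.2311, -0.0108, -0.0572], [-0.0047, 0.0273, -0.9996, 0.2166]] [ 0.  -0.1 -0.3] 0.4387335213959428 49.2167
hose_nipple 0.97 xy [ 0.474  -0.0543] IoU 0.907
```

Call:
{"fn": "step_arm", "kwargs": {"steps": [[[1, 1, -8, 0.006, 0.012, 0, 40], [1, 1, -12, 0.003, 0.009, 0, 40], [0, 0, -12, 0.001, 0.003, 0, 40], [0, 0, -12, 0, 0, 0, 40], [0, 0, -12, 0, 0, 0, 40], [0, 0, -10, 0, 0, 0, 40], [0, 0, -3, 0, 0, 0, 40], [0, 0, 0, 0, 0, 0, 40]]]}}

```text
clock: 49.98
ee_pos: [0.4766, -0.0551, 0.141]
orientation: [-0.001, 0.784, 0.62, -0.001]
wrist_force: [0.3, 0.1, -0.0]
gripper_width: 0.439
```

```bash
python3 p.py;python3 sil.py hose_nipple .4747 -.0549
```

```text
[[0.2302, 0.9731, -0.0024, 0.4766], [0.9732, -0.2302, 0.0008, -0.0551], [0.0002, -0.0025, -1.0, 0.141]] [ 0.3  0.1 -0. ] 0.4390390345454504 49.9833
hose_nipple 0.91 xy [ 0.4738 -0.0547] IoU 0.904
```

Call:
{"fn": "step_arm", "kwargs": {"steps": [[[-2, 0, -8, 0, 0, 0, 40], [-1, 0, -10, 0, 0, 0, 40], [0, 0, -10, 0, 0, 0, 40], [0, 0, -8, 0, 0, 0, 40], [0, 0, -2, 0, 0, 0, 40], [0, 0, 0, 0, 0, 0, 40]]]}}

```text
clock: 50.58
ee_pos: [0.475, -0.0558, 0.1021]
orientation: [0.002, 0.784, 0.62, 0.001]
wrist_force: [1.1, 0.5, 0.7]
gripper_width: 0.433
```

```bash
python3 p.py
```

```text
[[0.2302, 0.9731, 0.0032, 0.475], [0.9731, -0.2302, -0.0014, -0.0558], [-0.0006, 0.0035, -1.0, 0.1021]] [1.1 0.5 0.7] 0.4330556137353624 50.5833
```

Call:
{"fn": "step_arm", "kwargs": {"steps": [[[-1, 0.5, -6, 0.001, 0.003, 0, 40], [0, 0.5, -8, 0, 0, 0, 40], [0, 0, -8, 0, 0, 0, 40], [0, 0, -4, 0, 0, 0, 40], [0, 0, 0, 0, 0, 0, 36], [0, 0, 0, 0, 0, 0, 36]]]}}

```text
clock: 51.08
ee_pos: [0.4739, -0.0546, 0.0732]
orientation: [-0.0, 0.784, 0.62, -0.0]
wrist_force: [0.4, -0.3, 0.8]
gripper_width: 0.387
```

```bash
python3 p.py
```

```text
[[0.2302, 0.9731, -0.0002, 0.4739], [0.9731, -0.2302, -0.0001, -0.0546], [-0.0002, -0.0002, -1.0, 0.0732]] [ 0.4 -0.3  0.8] 0.3873140349583926 51.0833
```

Call:
{"fn": "step_arm", "kwargs": {"steps": [[[0, 0, 2, 0, 0, 0, 25], [0, 0, 0, 0, 0, 0, 14], [0, 0, 0, 0, 0, 0, 10], [0, 0, 0, 0, 0, 0, 10], [0, 0, 0, 0, 0, 0, 10], [0, 0, 0, 0, 0, 0, 10]]], "squeeze": 45}}

```text
clock: 51.58
ee_pos: [0.4744, -0.0546, 0.0761]
orientation: [0.0, 0.784, 0.62, 0.0]
wrist_force: [-0.6, 0.6, -0.8]
gripper_width: 0.198
```

```bash
python3 p.py
```

```text
[[0.2302, 0.9731, 0.001, 0.4744], [0.9731, -0.2302, -0.0001, -0.0546], [0.0001, 0.001, -1.0, 0.0761]] [-0.6  0.6 -0.8] 0.19842260383673993 51.5833
```

Call:
{"fn": "step_arm", "kwargs": {"steps": [[[0, 0, 8, 0, 0, 0, 10], [0, 0, 15, 0, 0, 0, 10], [0, 0, 25, 0, 0, 0, 10], [0, 0, 30, 0, 0, 0, 10], [0, 0, 30, 0, 0, 0, 10], [12, -5, 25, 0, 0, 0, 10], [25, -11, 8, 0, 0, 0, 10], [28, -13, 0, 0, 0, 0, 10]]]}}

```text
clock: 52.25
ee_pos: [0.5365, -0.0817, 0.2275]
orientation: [0.001, 0.784, 0.621, 0.0]
wrist_force: [0.2, -0.0, -1.3]
gripper_width: 0.196
```

Call:
{"fn": "step_arm", "kwargs": {"steps": [[[28, -13, 0, 0, 0, 0, 10], [28, -13, 0, 0, 0, 0, 10], [24, -11, 0, 0, 0, 0, 10], [13, -6, 0, 0, 0, 0, 10], [5, -2, -5, 0, 0, 0, 10], [0, 0, -5, 0, 0, 0, 10], [0, 0, 0, 0, 0, 0, 10]]]}}

```text
clock: 52.83
ee_pos: [0.6431, -0.1317, 0.2226]
orientation: [0.005, 0.784, 0.621, 0.002]
wrist_force: [0.2, 0.9, -1.4]
gripper_width: 0.198
```

```bash
python3 p.py
```

```text
[[0.2297, 0.9732, 0.0096, 0.6431], [0.9732, -0.2297, -0.0046, -0.1317], [-0.0022, 0.0104, -0.9999, 0.2226]] [ 0.2  0.9 -1.4] 0.19805468862523462 52.8333
```

Call:
{"fn": "step_arm", "kwargs": {"steps": [[[-1, 1, -8, 0.002, 0.005, 0, 10], [0, 0, -10, 0.001, 0.003, 0, 10], [0, 0, -12, 0, 0, 0, 10], [0, 0, -12, 0, 0, 0, 10], [0, 0, -10, 0, 0, 0, 10], [0, 0, -7, 0, 0, 0, 10], [0, 0, -3, 0, 0, 0, 10], [0, 0, 0, 0, 0, 0, 10]]]}}

```text
clock: 53.5
ee_pos: [0.6366, -0.1273, 0.1519]
orientation: [-0.002, 0.784, 0.621, -0.002]
wrist_force: [0.4, -0.3, -0.5]
gripper_width: 0.197
```

```bash
python3 p.py
```

```text
[[0.2283, 0.9736, -0.0056, 0.6366], [0.9736, -0.2283, 0.0013, -0.1273], [0.0, -0.0057, -1.0, 0.1519]] [ 0.4 -0.3 -0.5] 0.19659269870495555 53.5
```

Call:
{"fn": "step_arm", "kwargs": {"steps": [[[3, -2, 0, -0.001, -0.005, 0, 10], [1, -0.5, 0, 0, -0.001, 0, 10], [0, 0, 0, 0, 0, 0, 10], [0, 0, 0, 0, 0, 0, 10]]]}}

```text
clock: 53.83
ee_pos: [0.6418, -0.1305, 0.153]
orientation: [0.001, 0.784, 0.621, 0.001]
wrist_force: [0.4, -0.1, -0.1]
gripper_width: 0.201
```

```bash
python3 p.py
```

```text
[[0.2284, 0.9736, 0.003, 0.6418], [0.9736, -0.2284, -0.0006, -0.1305], [0.0001, 0.003, -1.0, 0.153]] [ 0.4 -0.1 -0.1] 0.2009451402057743 53.8333
```

Call:
{"fn": "step_arm", "kwargs": {"steps": [[[-1, 0.5, -3, 0.001, 0.003, 0, 10], [0, 0, -4, 0, 0, 0, 10], [0, 0, -4, 0, 0, 0, 10], [0, 0, -4, 0, 0, 0, 10]]]}}

```text
clock: 54.17
ee_pos: [0.6424, -0.1306, 0.1396]
orientation: [0.002, 0.784, 0.621, 0.001]
wrist_force: [0.4, -0.4, -0.5]
gripper_width: 0.195
```

```bash
python3 p.py
```

```text
[[0.2284, 0.9736, 0.0043, 0.6424], [0.9736, -0.2284, -0.0014, -0.1306], [-0.0003, 0.0045, -1.0, 0.1396]] [ 0.4 -0.4 -0.5] 0.19497066687752668 54.1667
```

Call:
{"fn": "step_arm", "kwargs": {"steps": [[[-1.5, 0.5, -4, 0.001, 0.005, 0, 10], [0, 0, -4, 0, 0, 0, 10], [0, 0, -4, 0, 0, 0, 10], [0, 0, -4, 0, 0, 0, 10]]]}}

```text
clock: 54.5
ee_pos: [0.6417, -0.1303, 0.1222]
orientation: [0.001, 0.784, 0.621, 0.0]
wrist_force: [0.7, -0.1, 1.2]
gripper_width: 0.195
```

```bash
python3 p.py
```

```text
[[0.2284, 0.9736, 0.0015, 0.6417], [0.9736, -0.2284, -0.001, -0.1303], [-0.0007, 0.0017, -1.0, 0.1222]] [ 0.7 -0.1  1.2] 0.19467715280539918 54.5
```

Call:
{"fn": "step_arm", "kwargs": {"steps": [[[0, 0, -5, 0, 0, 0, 10], [0, 0, -5, 0, 0, 0, 10], [0, 0, -5, 0, 0, 0, 10], [0, 0, -5, 0, 0, 0, 10], [0, 0, -5, 0, 0, 0, 10], [0, 0, -4, 0, 0, 0, 10], [0, 0, -4, 0, 0, 0, 10]]]}}

```text
clock: 55.08
ee_pos: [0.6445, -0.131, 0.0966]
orientation: [0.003, 0.784, 0.621, 0.002]
wrist_force: [-12.6, 5.0, 34.4]
gripper_width: 0.195
```

Call:
{"fn": "step_arm", "kwargs": {"steps": [[[0, 0, -3, 0, 0, 0, 10], [0, 0, 2, 0, 0, 0, 10], [0, 0, 3, 0, 0, 0, 10], [0, 0, 3, 0, 0, 0, 10]]]}}

```text
clock: 55.42
ee_pos: [0.6425, -0.1302, 0.0989]
orientation: [0.001, 0.783, 0.621, 0.0]
wrist_force: [4.6, -1.9, -13.5]
gripper_width: 0.201
```

```bash
python3 p.py
```

```text
[[0.2277, 0.9737, 0.0022, 0.6425], [0.9737, -0.2277, -0.0016, -0.1302], [-0.001, 0.0025, -1.0, 0.0989]] [  4.6  -1.9 -13.5] 0.20126407003370003 55.4167
```

Call:
{"fn": "step_arm", "kwargs": {"steps": [[[0, 0, -3, 0, 0, 0, 10], [0, 0, -1, 0, 0, 0, 30], [0, 0, 0, 0, 0, 0, 32], [0, 0, 0, 0, 0, 0, 32]]]}}

```text
clock: 55.75
ee_pos: [0.6446, -0.1309, 0.0965]
orientation: [0.003, 0.784, 0.621, 0.002]
wrist_force: [-0.6, 0.0, 0.1]
gripper_width: 0.349
```

Call:
{"fn": "step_arm", "kwargs": {"steps": [[[0, 0, 10, 0, 0, 0, 32], [0, 0, 20, 0, 0, 0, 32], [0, 0, 30, 0, 0, 0, 32], [0, 0, 30, 0, 0, 0, 32], [0, 0, 30, 0, 0, 0, 32], [-10, -5, 30, 0, 0, 0, 32], [-20, -8, 20, 0, 0, 0, 32], [-20, -8, 5, 0, 0, 0, 32]]]}}

```text
clock: 56.42
ee_pos: [0.5909, -0.149, 0.2789]
orientation: [0.0, 0.783, 0.623, 0.0]
wrist_force: [-0.1, -0.6, 0.9]
gripper_width: 0.351
```

Call:
{"fn": "step_arm", "kwargs": {"steps": [[[-20, -8, 5, 0, 0, 0, 32], [-20, -8, 5, 0, 0, 0, 32], [-10, -5, 0, 0, 0, 0, 32], [0, 0, 0, 0, 0, 0, 32], [0, 0, 0, 0, 0, 0, 32]]]}}

```text
clock: 56.83
ee_pos: [0.538, -0.1726, 0.2991]
orientation: [0.006, 0.783, 0.622, 0.003]
wrist_force: [0.0, -0.0, 0.1]
gripper_width: 0.35
```

```bash
python3 w.py w11 plug_short plug_medium plug_long silencer_a hose_nipple; python3 - <<'E'
from h import *
g=grab('side');cv2.imwrite('pics/sidef.png',cv2.resize(g['image'][120:330,190:430,::-1],(680,595)))
E
```

```text
[[0.2264, 0.974, 0.0115, 0.5382], [0.974, -0.2263, -0.0065, -0.1726], [-0.0037, 0.0127, -0.9999, 0.299]] 0.351
plug_short 0.97 [146. 225.] [np.int64(129), np.int64(157), np.int64(209), np.int64(240)] [ 0.5436 -0.338 ] 557
plug_medium 0.68 [105. 137.] [np.int64(84), np.int64(126), np.int64(125), np.int64(147)] [ 0.4286 -0.3459] 720
plug_medium 0.57 [348. 230.] [np.int64(248), np.int64(437), np.int64(200), np.int64(270)] [ 0.5953 -0.1067] 9293
plug_long 0.92 [114. 184.] [np.int64(95), np.int64(141), np.int64(168), np.int64(202)] [ 0.4818 -0.3401] 838
silencer_a 0.73 [276. 258.] [np.int64(259), np.int64(285), np.int64(238), np.int64(276)] [ 0.6197 -0.1947] 856
silencer_a 0.58 [382. 257.] [np.int64(368), np.int64(402), np.int64(238), np.int64(275)] [ 0.6503 -0.0665] 867
silencer_a 0.26 [346. 224.] [np.int64(247), np.int64(437), np.int64(199), np.int64(271)] [ 0.5965 -0.1052] 9592
hose_nipple 0.65 [332. 247.] [np.int64(322), np.int64(343), np.int64(238), np.int64(267)] [ 0.6191 -0.127 ] 264
hose_nipple 0.36 [168. 209.] [np.int64(128), np.int64(199), np.int64(179), np.int64(238)] [ 0.5309 -0.3033] 2361
```

View pics/w11.png

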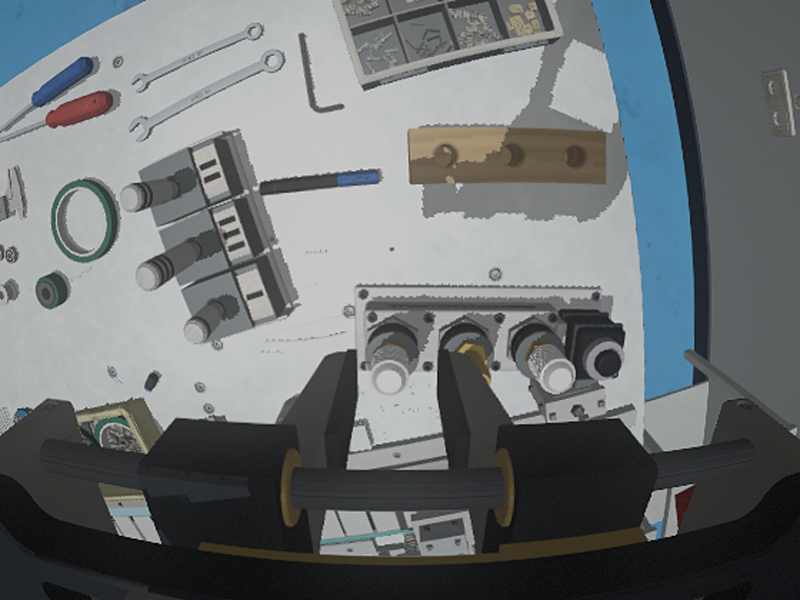

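View pics/sidef.png

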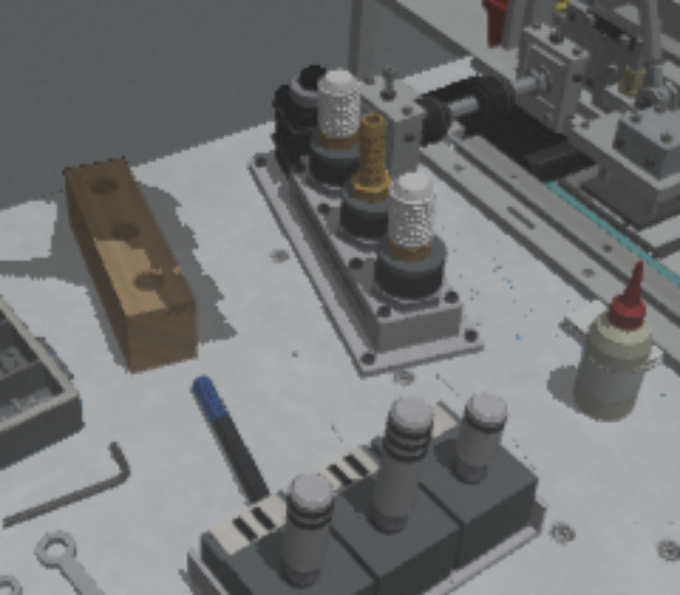

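```bash
python3 -c "
from rig import arm
print(arm.finish_job())"
```

```text
the job is handed in; nothing more can be done
None
```

The job is done and handed in at about 57 s of robot time; the hand-in gives no verdict.

- **Venting:** with all three plugs still in, I held the override button fully in for about 1.7 s. The tip stayed at the 98 mm stop with 12 to 27 N on it.
- **Plugs:** I drew each one out with its collar held fully down. Each went into its matching slot: one ring to one bar, two to two, three to three.
- **Fittings:** a silencer is in each outer port and the hose nipple is in the middle one. Each went in at 23 to 34 N, then held against an upward tug of about 14 N with about 2 mm of play, so the pawls are locked.

The last wrist and side pictures show the three plugs standing in the right slots and all three fittings upright in their ports. The wooden stand is empty, and the oil can, felt pen and hex key look undisturbed. I saw no sign that the stand had been knocked aside.

No final check failed or disagreed. Fast moves drifted by up to 13 mm along the way; I corrected each one before making contact.

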